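# Load a pizza on the contact grill with a turner and hold the lid over it

### The job

Slide the turner under the small pizza on the wooden board, carry it over on the turner (never touch it with the fingers) and leave it lying flat in the middle of the grill's lower plate, then lay the turner down flat on the worktop to free the hand. Then take the grill's lid by its bar handle and swing it down over the pizza to about 30 degrees open, never letting it drop or touch the pizza; the lid would fall shut by itself, so finish while still holding it there, steady, to melt the cheese. Leave the other things on the worktop where they are.

Things in the scene. Friction and masses are not known exactly. Their poses are not given: they have to be found in the camera images.
- pizza: the small round crisp pizza, 104 mm across, 14 mm thick, about 70 g, rigid; its underside is flat out to radius 40 mm, then the crust rises to 5 mm above it at the rim; origin at the centre of the underside, z up. It starts flat on the board, 1 to 15 mm short of the board's raised back edge
- board: pale wooden board, 240 (x) by 220 (y) mm, does not slip; its top is 18 mm above the worktop; a raised back edge (its inner face at x = +102 mm, top 38 mm above the worktop) stops what is pushed against it along +x; the front and the sides are open. Origin at the centre of the underside, x to the raised edge, z up. It stands either left or right of the robot's middle, the grill on the other side
- turner: slotted steel turner, 140 g, lying flat on the worktop: flat blade 84 (x) by 80 (y) mm, 2 mm thick, a neck cranked up behind it, then a straight black handle parallel to the blade. Origin at the centre of the blade's underside, x to the blade's front edge, z up; lies stably on its blade with the handle in the air
- turner_grip (a point): point in the turner's handle to grip: on the handle's axis 92 mm behind the origin, 45 mm above the blade's underside; the handle is 18 mm wide (y) and 22 mm high there, and runs from x = -65 to -177 mm of the turner
- turner_tip (a point): middle of the front edge of the turner's blade, on its underside, 42 mm ahead of the turner's origin; axes as the turner's. Friction of pizza on steel or plate is about 0.6: it rides on a level blade that reaches past its centre, and stays on the plate when the blade, tilted front edge down by 15 to 20 degrees and touching the plate, is drawn back, if it overhangs that edge by 30 mm or more
- grill: black contact grill (sandwich press), fixed, housing 226 (x) by 236 (y) mm, 62 mm high; lid hinged at the back. Origin on the worktop under the centre of the lower plate, x to the back (the hinge side), z up; a dial stands out at the front to x = -116 mm. The lid starts swung up just past upright and rests there
- plate_centre (a point): centre of the top face of the flat dark lower plate, 62 mm above the worktop; the plate is 170 (x) by 200 (y) mm, with no rim; axes as the grill's
- lid_hinge (a point): point on the lid's hinge axis, in the grill's middle: 105 mm behind the plate's centre, 78 mm above the worktop; the axis runs along the grill's y; axes as the grill's
- grill_lid (a joint): angle of the grill's lid, rad: 0 shut and level, growing as it opens, 1.60 its open stop; the lid (0.6 kg, about 3 N at the handle) falls shut by itself below about 1.4 and stays at the stop when it is let go there. 30 degrees open is 0.524
- lid_handle (a point): middle of the black bar handle on the lid's free edge: a round bar 16 mm thick along the grill's y, 118 mm free between its two arms, 41 mm off the lid's edge. With the lid at angle a it stands, from lid_hinge and in the grill's frame, at x = -0.242 cos a + 0.016 sin a, z = 0.242 sin a + 0.016 cos a (m); its z axis is the lid's outer normal (up when shut)
- oil_bottle: tall oil bottle with a yellow cap behind the work, 61 mm across, 268 mm high; leave alone; origin under its middle
- pepper_mill: brown wooden pepper mill behind the work, 58 mm across, 170 mm high; leave alone; origin under its middle
- mug: green and white mug at the left, 90 mm across, 107 mm high; leave alone; origin under its middle
- onion: red onion at the right, 84 mm across; leave alone
- lemon: lemon at the right, 78 by 55 mm; leave alone
- twist_timer: red and white kitchen timer at the left, 63 mm across, 47 mm high; leave alone
- spice_jar: spice jar with a red cap at the back left, 45 mm across, 106 mm high; leave alone
There are look-alikes about, which are no part of the job. What is shaped like the turner but blue or red is not meant.

How it is judged:
By the outcome, as a careful person would: the job done as asked, in the order asked, and still so for the second after the job is handed in, while the arm keeps its last pose, push and grip.
It also fails if it takes over 70 s, if anything falls off the work surface, if the arm or the gripper's body presses on something with over 40 N, if the wrist force passes 120 N, or if a joint passes its speed limit or range.

### The arm

A 6-joint arm with a two-finger parallel gripper is mounted at the origin on the work surface; the furniture and walls round the work are solid. World frame = base frame: x ahead of the robot, y to its left, z up, the work surface at z = 0. Lengths are in m, angles in rad, forces in N, time in s.
With the tool pointing down it reaches from about 0.3 to 0.775 m from the base axis. Payload 14.6 kg.
Tool frame: the origin (TCP) lies at the very end of the fingers, on their centre line; the grasp point (between the pads) lies 19 mm behind it; z points along the fingers, y is the line along which they close (so a half turn about z gives the same grasp; the last joint's range is limited). The gripper opens to 94 mm and grips with 3 to 60 N. Pads are 16 mm wide; open, the fingers measure 119 mm over their backs; the gripper's body (75 mm by 177 mm) begins 78 mm behind the grasp point.
Start: joints at [1.042, 0.3, 1.521, -0, 1.321, -0.067], TCP at [0.245, 0.492, 0.176] pointing down, gripper open.
Joint ranges: [-3.03, 3.03], [-0.79, 2.21], [0.23, 2.52], [-1.04, 4.18], [0, 3.07], [-2.55, 2.55]. Speed limits (rad/s): [2.22, 2.22, 2.57, 3.14, 3.14, 3.14].

### API

Orientations are given as [roll, pitch, yaw] about the fixed x, y, z axes, in that order (R = Rz(yaw) Ry(pitch) Rx(roll)).
In Python, from station import ctrl, cams gives the robot as it stands. The module is installed in compiled form; this text tells all that it offers.
- The arm moves only by the tool arm_command, never from a script. Its argument "plan" is a list that holds one entry, the list of rows, each a list of 7 numbers: the shift along the tool's x, y, z in mm, then the turn, a rotation vector about the tool's x, y, z in rad, then the closure, from -1 (fully open) to 1 (shut). A call has 1 to 12 rows; each row is the pose to reach, as a shift and turn from the pose commanded when the call began, along the tool's axes at that moment; what a row does not reach only later rows make up. A row lasts 1/10 s, in which the tool goes at most 50 mm and 8.59 degrees, less where a joint would pass 70% of its speed; a pose out of reach is approached as far as the arm can. A call with a gripper value outside its range is refused whole. The fingers move at their own pace and stop on an object; "squeeze" is the grip in N (left out, the last holds). Time passes only in rows, so rows that repeat a pose let the fingers close. It gives the time, the measured TCP pose, the force, the opening and the grip force at its end, in the units of the state.
- ctrl.get_obs(): the state, without advancing time (a new reading comes with each control period).
- cams.camera(name): name is "scene" or "top"; returns (picture, depth): 480x640x3 uint8, blue, green, red; 480x640 float32, m along the optical axis (not along the pixel's ray), 0 where there is no reading.
- cams.camera_info(name): a dict with "fx", "fy", "cx", "cy" (pixels), "dist_coeffs" ([k1, k2, p1, p2, k3] as OpenCV has them; the pictures are not rectified), "world_to_cam" (4x4, takes a point from world to camera coordinates). Camera axes: x right, y down, z forward; pixel columns grow to the right and rows downward; lengths in m; the calibration is good to about 2 mm. A picture is of the moment at which its call begins. camera_info takes no time and is no camera call.
- ctrl.hand_in(): hands the job in; it is judged then, once.
The state is a dict: "time_s": time; "qpos": joint angles; "joint_vel": joint speeds; "tau": joint torques, N m; "ee_pos": TCP position; "eef_rot": TCP orientation; "force": force on the tool from outside, world axes, zero at the start; "moment": the same for the moment, N m; "grip_width": finger opening in m; "grip_force": force on a finger pad.
Only numpy, scipy, OpenCV 4.12 (cv2) and the standard library are available. Lean on these libraries where they do the work, as an engineer would, in place of code of your own. Each camera call takes 0.05 s, during which the arm holds its last target. There are 200 camera calls.

## Working session

There is one attempt and no reset: what is moved stays moved. The work goes in short steps, Python scripts to look and compute and a tool call to move; the robot and the scene stay as the last step left them, time stands still between calls to the robot, and variables do not carry over. Pictures are saved under pics/ and viewed, at most 10 in all, crops included, and the job is handed in when it is done.

Besides the shell and the picture viewer there is one more tool, called after "Call:" as name(argument=value, ...), one argument or row to a line, values as JSON. arm_command: Moves the arm, as the interface text tells. Its arguments: {"type":"object","properties":{"plan":{"type":"array"},"squeeze":{"type":"number"}},"required":["plan"]}

```bash
mkdir -p pics; ls; python3 - <<'E'
from station import ctrl,cams
import cv2,numpy as np
o=ctrl.get_obs();print({k:np.round(v,3).tolist() for k,v in o.items()})
for n in("scene","top"):
    p,d=cams.camera(n);cv2.imwrite(f"pics/{n}0.png",p);np.savez(f"{n}0.npz",p=p,d=d)
    i=cams.camera_info(n);print(n,{k:np.round(v,3).tolist() for k,v in i.items()})
E
```

```text
pics
{'time_s': 0.0, 'qpos': [1.042, 0.3, 1.522, -0.0, 1.321, -0.067], 'joint_vel': [0.001, -0.0, 0.001, 0.0, 0.0, 0.0], 'tau': [-0.0, -53.182, -35.272, 0.071, 0.024, -0.0], 'ee_pos': [0.245, 0.492, 0.175], 'eef_rot': [-3.14, -0.0, 2.68], 'force': [-0.227, 0.53, 0.035], 'moment': [-0.03, -0.048, -0.003], 'grip_force': 0.0, 'grip_width': 0.094}
scene {'fx': 523.452, 'fy': 523.452, 'cx': 317.327, 'cy': 239.986, 'dist_coeffs': [-0.133, 0.0, 0.0, 0.0, 0.0], 'world_to_cam': [[-0.482, -0.876, 0.001, 0.215], [-0.505, 0.277, -0.817, 0.281], [0.716, -0.395, -0.576, 1.284], [0.0, 0.0, 0.0, 1.0]]}
top {'fx': 549.302, 'fy': 549.302, 'cx': 322.817, 'cy': 235.81, 'dist_coeffs': [-0.083, 0.0, 0.0, 0.0, 0.0], 'world_to_cam': [[0.483, -0.876, 0.003, -0.186], [-0.838, -0.464, -0.287, 0.41], [0.253, 0.136, -0.958, 1.528], [0.0, 0.0, 0.0, 1.0]]}
```

View pics/scene0.png

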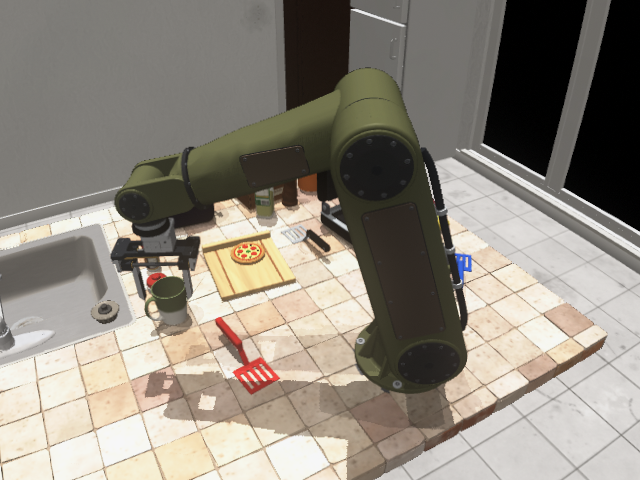

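View pics/top0.png

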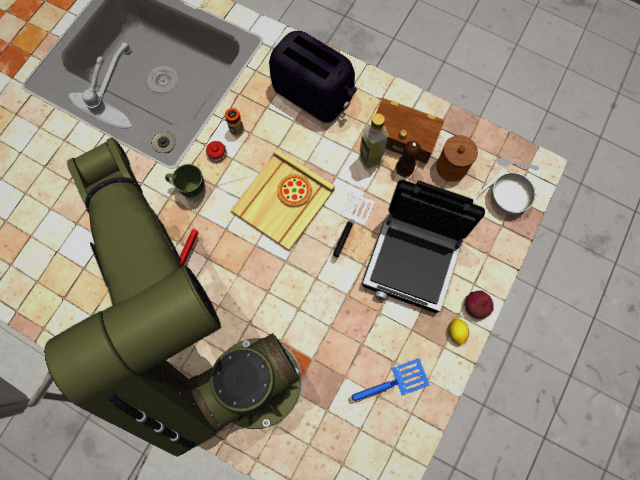

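The top view shows the pizza at (294,190) on the board, the steel turner with its blade at (355,205) and black handle at (343,238), and the grill at (415,255) with its lid up. There are three turner candidates: steel (top 350,220), red (scene 250,370; top 188,247) and blue (top 395,380). I choose the steel one with the black handle and will check it in a close crop.

```bash
cat > h.py <<'E'
import numpy as np,cv2
from station import ctrl,cams
from scipy.spatial.transform import Rotation as R
def ray(n,uv):
    i=cams.camera_info(n);K=np.array([[i['fx'],0,i['cx']],[0,i['fy'],i['cy']],[0,0,1]])
    x=cv2.undistortPoints(np.array(uv,float).reshape(-1,1,2),K,np.array(i['dist_coeffs']))[:,0]
    T=np.array(i['world_to_cam']);Rm=T[:3,:3];c=-Rm.T@T[:3,3]
    return c,np.c_[x,np.ones(len(x))]@Rm   # c + depth*dir
def atz(n,uv,z):
    c,d=ray(n,uv);return c+d*((np.asarray(z)-c[2])/d[:,2])[:,None]
def atdepth(n,uv,D):
    c,d=ray(n,uv);return c+d*np.array([np.median(D[v-1:v+2,u-1:u+2]) for u,v in np.round(uv).astype(int)])[:,None]
def tri(a,ua,b,ub):
    ca,da=ray(a,ua);cb,db=ray(b,ub);out=[]
    for x,y in zip(da,db):
        s=np.linalg.lstsq(np.c_[x,-y],cb-ca,rcond=None)[0];p,q=ca+s[0]*x,cb+s[1]*y;out.append(np.r_[(p+q)/2,np.linalg.norm(p-q)])
    return np.array(out)
def proj(n,P):
    i=cams.camera_info(n);K=np.array([[i['fx'],0,i['cx']],[0,i['fy'],i['cy']],[0,0,1]])
    T=np.array(i['world_to_cam']);return cv2.projectPoints(np.array(P,float),cv2.Rodrigues(T[:3,:3])[0],T[:3,3],K,np.array(i['dist_coeffs']))[0][:,0]
def cloud(n,D):
    v,u=np.nonzero(D>0);c,d=ray(n,np.c_[u,v]);P=np.full(D.shape+(3,),np.nan);P[v,u]=c+d*D[v,u][:,None];return P
E
python3 - <<'E'
from h import *
z=np.load('top0.npz');p=z['p'];c=p[140:320,225:492];cv2.imwrite('pics/topc.png',cv2.resize(c,None,fx=3,fy=3,interpolation=2))
z=np.load('scene0.npz');q=z['p'][150:310,190:370];cv2.imwrite('pics/scenec.png',cv2.resize(q,None,fx=3.6,fy=3.6,interpolation=2))
E
```

```text
(no output)
```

View pics/topc.png

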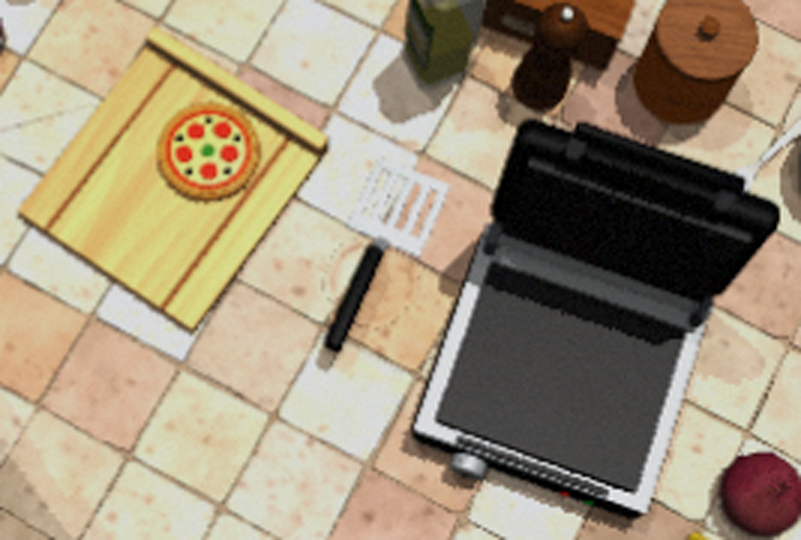

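View pics/scenec.png

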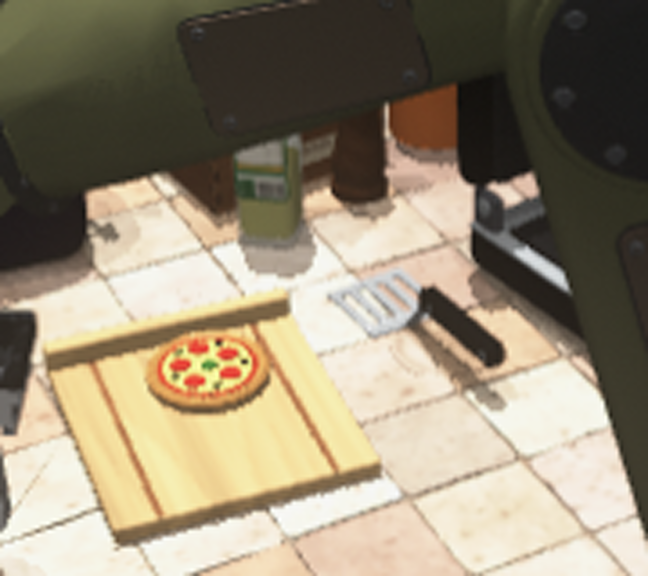

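The crops confirm it: a slotted steel blade at topc (400,205), with its black handle running from (376,246) to (331,343). Also visible are the pizza at (207,150), the board corners and the grill plate corners. Next I measure all of these.

```bash
python3 - <<'E'
from h import *
np.set_printoptions(precision=4,suppress=True)
T=lambda L:(np.array(L,float)+.5)/3-.5+[225,140]
S=lambda L:(np.array(L,float)+.5)/3.6-.5+[190,150]
print('tri handle rear,front, pizza, board R-front, L-front, R-back ridge\n',tri('top',T([[331,343],[376,246],[207,150],[193,328],[20,214],[327,145]]),'scene',S([[490,355],[428,294],[208,366],[380,466],[120,535],[290,292]])))
dt=np.load('top0.npz')['d'];ds=np.load('scene0.npz')['d']
Pt=cloud('top',dt);Ps=cloud('scene',ds)
print('blade corners FL FR RR RL',atz('top',T([[368,163],[447,187],[430,253],[351,222]]),.002))
print('plate FL FR; ',atz('top',T([[437,420],[640,490]]),.062))
print('pizza depth',atdepth('top',T([[207,150]]),dt))
def ext(m,P):
    return P[m]
# handle: cloud z .03-.07 around turner
h=proj('top',[[0,0,0]])
for n,P in(('top',Pt),('scene',Ps)):
    near=(np.abs(P[...,0]-.5)<.2)
    hc=tri('top',T([[353,295]]),'scene',S([[460,325]]))[0,:3]
    m=(np.linalg.norm(P[...,:2]-hc[:2],axis=-1)<.09)&(P[...,2]>.03)&(P[...,2]<.08)
    Q=P[m];print(n,'handle n',m.sum(),Q.mean(0),'ztop',np.percentile(Q[:,2],[5,50,90]));C=np.cov(Q[:,:2].T);w,v=np.linalg.eigh(C);print(' dir',v[:,1],np.degrees(np.arctan2(v[1,1],v[0,1])));s=(Q[:,:2]-Q[:,:2].mean(0))@v;print(' ext',s.min(0),s.max(0))
    # plate
P=Pt
m=(P[...,2]>.055)&(P[...,2]<.07)&(P[...,0]>.25)&(P[...,0]<.8)&(P[...,1]<.05)&(P[...,1]>-.4)
Q=P[m];r=cv2.minAreaRect(Q[:,:2].astype(np.float32));print('grill rect',r,cv2.boxPoints(r),np.median(Q[:,2]),len(Q))
m=(P[...,2]>.012)&(P[...,2]<.024)&(P[...,0]>.3)&(P[...,0]<.9)&(P[...,1]<.45)&(P[...,1]>.03)
m=cv2.morphologyEx(m.astype(np.uint8),cv2.MORPH_OPEN,np.ones((5,5)))
nl,lab,st,ce=cv2.connectedComponentsWithStats(m);k=1+np.argmax(st[1:,4]);Q=P[lab==k];r=cv2.minAreaRect(Q[:,:2].astype(np.float32));print('board',r,cv2.boxPoints(r),np.median(Q[:,2]))
img=np.load('top0.npz')['p'].astype(int)
c=tri('top',T([[207,150]]),'scene',S([[208,366]]))[0,:3]
m=(np.linalg.norm(P[...,:2]-c[:2],axis=-1)<.056)&(P[...,2]>.0255)&(P[...,2]<.036)
Q=P[m];print('pizza',cv2.minEnclosingCircle(Q[:,:2].astype(np.float32)),Q.mean(0))
E
```

```text
tri handle rear,front, pizza, board R-front, L-front, R-back ridge
 [[ 0.4227 -0.0182  0.0454  0.0041]
 [ 0.5279 -0.0125  0.047   0.0021]
 [ 0.5417  0.188   0.0305  0.0014]
 [ 0.3772  0.1106  0.0106  0.0001]
 [ 0.396   0.3234  0.0121  0.0012]
 [ 0.6034  0.0838  0.0349  0.0012]]
blade corners FL FR RR RL [[ 0.6179  0.0426  0.002 ]
 [ 0.6339 -0.0403  0.002 ]
 [ 0.5626 -0.0578  0.002 ]
 [ 0.5531  0.0276  0.002 ]]
plate FL FR;  [[ 0.3997 -0.1448  0.062 ]
 [ 0.432  -0.3422  0.062 ]]
pizza depth [[0.5412 0.1874 0.0306]]
top handle n 240 [ 0.4696 -0.0166  0.0543] ztop [0.046  0.0548 0.0598]
 dir [-0.9959 -0.0904] -174.81158890078618
 ext [-0.0098 -0.0662] [0.0086 0.0545]
scene handle n 219 [ 0.4662 -0.0129  0.052 ] ztop [0.0397 0.0544 0.0593]
 dir [-0.9955 -0.0944] -174.58259829933385
 ext [-0.0068 -0.0667] [0.0133 0.0522]
grill rect ((0.5864724516868591, -0.1820804327726364), (0.40260517597198486, 0.4494377672672272), 2.722304582595825) [[ 0.3747  0.0328]
 [ 0.3961 -0.4161]
 [ 0.7982 -0.397 ]
 [ 0.7769  0.0519]] 0.06125683721744868 5192
board ((0.4644549489021301, 0.27192550897598267), (0.05658642575144768, 0.059288207441568375), 25.638864517211914) [[0.4261 0.2864]
 [0.4518 0.233 ]
 [0.5028 0.2574]
 [0.4771 0.3109]] 0.018247961882312147
pizza ((0.5416892766952515, 0.18602591753005981), 0.05414870008826256) [0.5413 0.1874 0.0307]
```

```bash
python3 - <<'E'
from h import *
np.set_printoptions(precision=4,suppress=True)
z=np.load('top0.npz');P=cloud('top',z['d']);img=z['p']
hsv=cv2.cvtColor(img,cv2.COLOR_BGR2HSV)
X,Y,Z=P[...,0],P[...,1],P[...,2]
# board: box of yellowish, height .010-.045
m=((hsv[...,0]>18)&(hsv[...,0]<32)&(hsv[...,1]>95)&(X>.3)&(X<.7)&(Y>.04)&(Y<.4)).astype(np.uint8)
m=cv2.morphologyEx(m,cv2.MORPH_CLOSE,np.ones((3,3)));nl,lab,st,ce=cv2.connectedComponentsWithStats(m);k=1+np.argmax(st[1:,4]);mm=lab==k
print('bbox',st[k]);Q=P[mm];print('z',np.percentile(Q[:,2],[5,50,95]))
v,u=np.nonzero(mm&(np.abs(Z-.018)<.012));q=atz('top',np.c_[u,v],.018)[:,:2].astype(np.float32)
r=cv2.minAreaRect(q);print('board top rect',r,'\n',cv2.boxPoints(r))
e=P[mm&(Z>.03)&(Y>.06)];c=np.array([.54,.187]);e=e[np.linalg.norm(e[:,:2]-c,axis=1)>.06];l=cv2.fitLine(e[:,:2].astype(np.float32),cv2.DIST_HUBER,0,.01,.01).ravel();print('ridge line n',len(e),l,'yaw',np.degrees(np.arctan2(l[1],l[0]))-90,np.median(e[:,2]))
# grill plate: dark, z .05-.075
m=(hsv[...,2]<95)&(Z>.052)&(Z<.072)&(X>.36)&(X<.68)&(Y<-.08)&(Y>-.4)
nl,lab,st,ce=cv2.connectedComponentsWithStats(cv2.morphologyEx(m.astype(np.uint8),cv2.MORPH_OPEN,np.ones((3,3))));k=1+np.argmax(st[1:,4]);Q=P[lab==k];q=atz('top',np.argwhere(lab==k)[:,::-1],.062)
r=cv2.minAreaRect(q[:,:2].astype(np.float32));print('plate',r,'\n',cv2.boxPoints(r),np.median(Q[:,2]),st[k])
# lid points: bar at top
m=(Z>.30)&(Z<.35)&(X>.5)&(X<.75)&(Y<-.05)&(Y>-.4);Q=P[m];l=cv2.fitLine(Q[:,:2].astype(np.float32),cv2.DIST_HUBER,0,.01,.01).ravel();print('bar',len(Q),Q.mean(0),l,np.degrees(np.arctan2(l[1],l[0])),np.percentile(Q[:,2],[50,95]))
w=(Q[:,:2]-l[2:])@l[:2];print(np.percentile(w,[1,99]))
E
```

```text
bbox [ 232  149  102  101 4576]
z [nan nan nan]
board top rect ((0.5039598345756531, 0.20536309480667114), (0.22039279341697693, 0.2429427057504654), 84.40339660644531) 
 [[0.3723 0.1075]
 [0.6141 0.0838]
 [0.6356 0.3032]
 [0.3938 0.3269]]
ridge line n 379 [0.0913 0.9958 0.6076 0.1463] yaw -5.2370377 0.03731597578108348
plate ((0.5106419324874878, -0.22870288789272308), (0.201461061835289, 0.20739583671092987), 8.580092430114746) 
 [[ 0.3956 -0.1412]
 [ 0.4265 -0.3463]
 [ 0.6257 -0.3162]
 [ 0.5948 -0.1111]] 0.061760783399240404 [ 371  219   86   85 4425]
bar 372 [ 0.6208 -0.2108  0.3238] [ 0.1362 -0.9907  0.6187 -0.1992] -82.16938 [0.3252 0.3299]
[-0.0614  0.0812]
```

```bash
cat > plan.py <<'E'
from h import *
def tool(yaw,tilt):  # level turner heading yaw (deg), front edge down by tilt (deg)
    return R.from_euler('z',yaw,degrees=True)*R.from_euler('y',tilt,degrees=True)*R.from_euler('x',180,degrees=True)
def rows(targets,start=None):
    o=ctrl.get_obs();p0,r0=(np.array(o['ee_pos']),R.from_euler('xyz',o['eef_rot'])) if start is None else start
    for p,r in targets:
        print(np.round(np.r_[r0.inv().apply(np.array(p)-p0)*1000,(r0.inv()*r).as_rotvec()],4).tolist())
    print('at',np.round(p0,4),'rpy',np.round(np.degrees(r0.as_euler('xyz')),2),'F',np.round(o['force'],2),'t',o['time_s'],'q',np.round(o['qpos'],2),'w',round(float(o['grip_width']),4),o['grip_force'])
E
python3 - <<'E'
from plan import *
rows([([.5025,-.0128,z],tool(5.2,0)) for z in(.16,.026)])
E
```

```text
[-455.5662, -337.2981, 15.674, -0.0005, 0.0013, 2.5891]
[-455.5749, -337.1617, 149.674, -0.0005, 0.0013, 2.5891]
at [0.2449 0.4922 0.1754] rpy [-179.94   -0.    153.54] F [-0.21 -0.82  0.07] t 0.1 q [ 1.04  0.3   1.52 -0.    1.32 -0.07] w 0.0938 0.0
```

Call:
arm_command(
  plan=[
    [[-455.6,-337.3,15.7,0,0,2.589,-1],[-455.6,-337.3,15.7,0,0,2.589,-1],[-455.6,-337.3,15.7,0,0,2.589,-1],[-455.6,-337.3,15.7,0,0,2.589,-1],[-455.6,-337.3,15.7,0,0,2.589,-1],[-455.6,-337.3,15.7,0,0,2.589,-1],[-455.6,-337.3,15.7,0,0,2.589,-1],[-455.6,-337.3,15.7,0,0,2.589,-1],[-455.6,-337.3,15.7,0,0,2.589,-1],[-455.6,-337.3,15.7,0,0,2.589,-1],[-455.6,-337.3,15.7,0,0,2.589,-1],[-455.6,-337.3,15.7,0,0,2.589,-1]],
  ],
  squeeze=40,
)

```text
time_s: 1.3
ee_pos: [0.5035, -0.0161, 0.1595]
eef_rot: [-3.141, 0.001, 0.871]
force: [-0.2, 1.0, -0.0]
grip_width: 0.094
grip_force: 0.0
```

```bash
python3 - <<'E'
from plan import *
rows([([.5025,-.0128,z],tool(5.2,0)) for z in(.16,.026)])
E
```

```text
[1.8872, -2.9568, -0.4583, -0.0, 0.0008, 0.7798]
[1.9805, -2.9145, 133.5417, -0.0, 0.0008, 0.7798]
at [ 0.5035 -0.0161  0.1595] rpy [-1.7998e+02  4.0000e-02  4.9880e+01] F [-0.21  0.98 -0.02] t 1.3 q [-0.1   0.21  1.67 -0.    1.26  0.6 ] w 0.094 0.0
```

Call:
arm_command(
  plan=[
    [[1.9,-2.9,0,0,0,0.78,-1],[1.9,-2.9,0,0,0,0.78,-1],[1.9,-2.9,0,0,0,0.78,-1],[1.9,-2.9,0,0,0,0.78,-1],[1.9,-2.9,0,0,0,0.78,-1],[1.9,-2.9,0,0,0,0.78,-1],[1.9,-2.9,30,0,0,0.78,-1],[1.9,-2.9,60,0,0,0.78,-1],[1.9,-2.9,75,0,0,0.78,-1],[1.9,-2.9,75,0,0,0.78,-1]],
  ],
)

```text
time_s: 2.3
ee_pos: [0.5004, -0.0092, 0.0832]
eef_rot: [-3.141, 0.004, 0.103]
force: [-0.1, 0.4, 0.4]
grip_width: 0.0937
grip_force: 0.0
```

```bash
python3 - <<'E'
from plan import *
rows([([.5025,-.0128,z],tool(5.2,0)) for z in(.16,.026)])
ims=[cams.camera(n) for n in("top","scene")]
np.savez('g1.npz',t=ims[0][0],s=ims[1][0],td=ims[0][1],sd=ims[1][1])
a=cv2.resize(ims[0][0][180:290,300:410],(400,400),interpolation=2);b=cv2.resize(ims[1][0][190:290,260:360],(400,400),interpolation=2)
cv2.imwrite('pics/g1.png',np.hstack([a,b]))
E
```

```text
[1.4577, 3.7722, -76.8427, -0.0007, 0.0039, 0.012]
[1.9824, 3.871, 57.1563, -0.0007, 0.0039, 0.012]
at [ 0.5004 -0.0092  0.0832] rpy [-179.96    0.22    5.89] F [-0.12  0.4   0.43] t 2.3 q [-0.09  0.29  1.76 -0.    1.09  1.38] w 0.0937 0.0
```

View pics/g1.png

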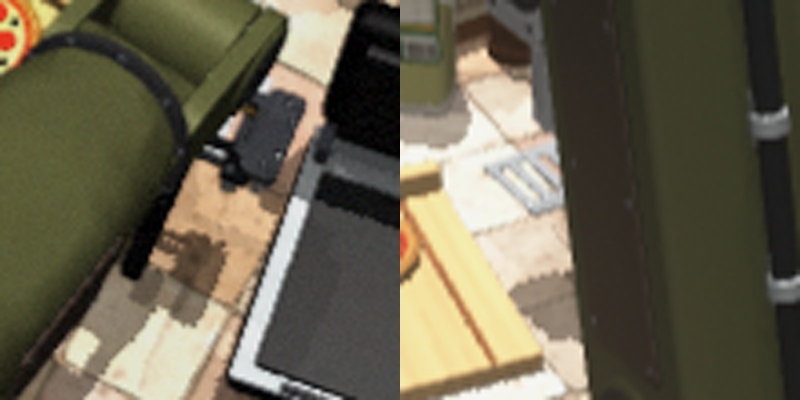

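The view is mostly blocked by the arm, but the blade is still in place at (525,180) in the right half. I continue down.

Call:
arm_command(
  plan=[
    [[1.8,3.8,20,0,0,0.012,-1],[1.8,3.8,40,0,0,0.012,-1],[1.8,3.8,55,0,0,0.012,-1],[1.8,3.8,56,0,0,0.012,-1],[1.8,3.8,56,0,0,0.012,-1]],
  ],
)

```text
time_s: 2.9
ee_pos: [0.5044, -0.0129, 0.0303]
eef_rot: [3.141, -0.001, 0.089]
force: [-0.3, 0.1, 0.1]
grip_width: 0.0937
grip_force: 0.0
```

```bash
python3 - <<'E'
from plan import *
rows([([.5025,-.0128,z],tool(5.2,0)) for z in(.026,)])
E
```

```text
[-1.8734, -0.2978, 4.2546, 0.0002, -0.0012, -0.0023]
at [ 0.5044 -0.0129  0.0303] rpy [ 1.7999e+02 -7.0000e-02  5.0700e+00] F [-0.35  0.14  0.05] t 2.9 q [-0.1   0.38  1.79 -0.    0.97  1.38] w 0.0937 0.0
```

Call:
arm_command(
  plan=[
    [[-1.5,0,3.5,0,0,0,-1],[-1.5,0,3.5,0,0,0,-0.3],[-1.5,0,3.5,0,0,0,0.2],[-1.5,0,3.5,0,0,0,1],[-1.5,0,3.5,0,0,0,1],[-1.5,0,3.5,0,0,0,1],[-1.5,0,3.5,0,0,0,1],[-1.5,0,3.5,0,0,0,1],[-1.5,0,3.5,0,0,0,1],[-1.5,0,3.5,0,0,0,1]],
  ],
  squeeze=55,
)

```text
time_s: 3.9
ee_pos: [0.5023, -0.013, 0.0257]
eef_rot: [3.142, -0.0, 0.088]
force: [-0.8, 0.6, 0.7]
grip_width: 0.0252
grip_force: 0.0
```

```bash
python3 - <<'E'
from plan import *
rows([])
E
```

```text
at [ 0.5023 -0.013   0.0257] rpy [180.    -0.     5.03] F [-0.77  0.61  0.71] t 3.9 q [-0.1   0.38  1.8  -0.    0.96  1.38] w 0.0252 0.0
```

Still closing.

Call:
arm_command(
  plan=[
    [[0,0,0,0,0,0,1],[0,0,0,0,0,0,1],[0,0,0,0,0,0,1],[0,0,0,0,0,0,1],[0,0,0,0,0,0,1]],
  ],
  squeeze=55,
)

```text
time_s: 4.4
ee_pos: [0.5023, -0.013, 0.0256]
eef_rot: [-3.142, -0.0, 0.088]
force: [-0.5, -0.2, 0.2]
grip_width: 0.0003
grip_force: 0.1
```

```bash
python3 - <<'E'
from plan import *
rows([])
E
```

```text
at [ 0.5023 -0.013   0.0256] rpy [-180.     -0.      5.03] F [-0.46 -0.16  0.17] t 4.4 q [-0.1   0.38  1.8   0.    0.96  1.38] w 0.0003 0.09877703118036152
```

The fingers closed to zero, so the grasp missed. I look before doing anything else.

```bash
python3 - <<'E'
from plan import *
t,td=cams.camera("top");s,sd=cams.camera("scene");np.savez('g2.npz',t=t,s=s,td=td,sd=sd)
a=cv2.resize(t[180:290,300:410],(400,400),interpolation=2);b=cv2.resize(s[190:290,260:360],(400,400),interpolation=2)
cv2.imwrite('pics/g2.png',np.hstack([a,b]))
g=np.array([.5023,-.013,.0256]);print(proj('top',[g,g+[0,0,.1]]),proj('scene',[g]))
E
```

```text
[[345.8691631  231.51672878]
 [347.42189344 220.96204232]] [[312.27133939 240.86955196]]
```

View pics/g2.png

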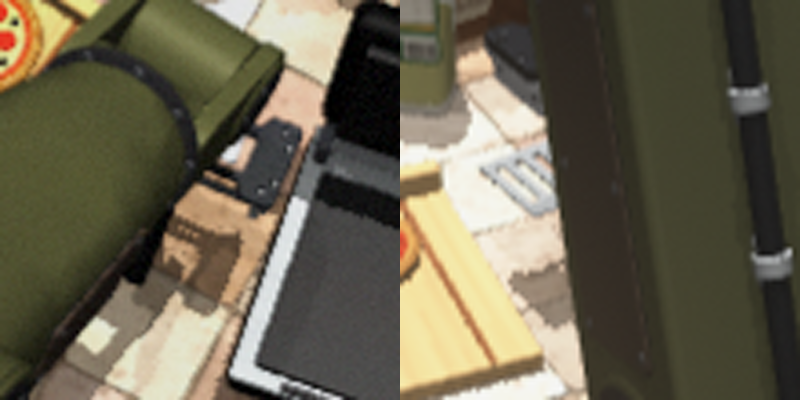

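The blade at (520,180) barely moved and the rear end of the handle still shows at (140,265). I check the depth data to see where the handle is.

```bash
python3 - <<'E'
from plan import *
np.set_printoptions(precision=4,suppress=True)
z0={'top':np.load('top0.npz')['d'],'scene':np.load('scene0.npz')['d']}
for f in('0','g1','g2'):
  for n,k in(('top','td'),('scene','sd')):
    D=z0[n] if f=='0' else np.load(f+'.npz')[k]
    P=cloud(n,D);m=(P[...,0]>.38)&(P[...,0]<.56)&(abs(P[...,1]+.01)<.07)&(P[...,2]>.025)&(P[...,2]<.075)
    Q=P[m];print(f,n,len(Q),np.median(Q,0) if len(Q) else '', Q.min(0) if len(Q) else '',Q.max(0) if len(Q) else '')
    m=(P[...,0]>.38)&(P[...,0]<.56)&(abs(P[...,1]+.01)<.12)&(P[...,2]>.075)&(P[...,2]<.3);print('  above',m.sum(),np.median(P[m],0))
# scene pixel of gripper tip & handle in initial
print(proj('scene',[[.42,-.018,.056],[.532,-.0105,.056]]),proj('top',[[.42,-.018,.056],[.532,-.0105,.056]]))
s0=np.load('scene0.npz')['p'];s2=np.load('g2.npz')['s'];d=cv2.absdiff(s0,s2).max(2)
E
```

```text
0 top 242 [ 0.4697 -0.0166  0.0547] [ 0.4154 -0.029   0.0278] [ 0.5366 -0.004   0.0654]
  above 0 [nan nan nan]
0 scene 219 [ 0.4656 -0.0119  0.0544] [ 0.4139 -0.027   0.0301] [ 0.5326 -0.0016  0.0624]
  above 0 [nan nan nan]
g1 top 168 [ 0.4529 -0.0195  0.0557] [ 0.4146 -0.0293  0.0371] [ 0.518  -0.0085  0.0648]
  above 478 [ 0.4972 -0.0752  0.2515]
g1 scene 0   
  above 353 [0.491  0.0683 0.237 ]
g2 top 97 [ 0.4387 -0.0253  0.0526] [ 0.4134 -0.0332  0.0306] [ 0.4829 -0.0177  0.0608]
  above 370 [ 0.4974 -0.082   0.1949]
g2 scene 0   
  above 213 [0.4977 0.0693 0.1892]
[[326.8303 246.0611]
 [307.0105 228.3458]] [[334.3327 253.1504]
 [350.3569 219.58  ]]
  return _methods._mean(a, axis=axis, dtype=dtype,
  ret = um.true_divide(
```

Call:
arm_command(
  plan=[
    [[0,0,-10,0,0,0,1],[0,0,-20,0,0,0,1],[0,0,-30,0,0,0,1],[0,0,-40,0,0,0,1],[0,0,-40,0,0,0,1]],
  ],
  squeeze=55,
)

```text
time_s: 5.0
ee_pos: [0.5031, -0.0131, 0.0674]
eef_rot: [3.141, -0.003, 0.088]
force: [0.5, -0.1, -0.6]
grip_width: 0.0006
grip_force: 0.0
```

```bash
python3 - <<'E'
from plan import *
np.set_printoptions(precision=4,suppress=True)
rows([])
t,td=cams.camera("top");s,sd=cams.camera("scene");np.savez('g3.npz',t=t,s=s,td=td,sd=sd)
for n,D in(('top',td),('scene',sd)):
    P=cloud(n,D);m=(P[...,0]>.38)&(P[...,0]<.56)&(abs(P[...,1]+.01)<.07)&(P[...,2]>.025)&(P[...,2]<.11)
    Q=P[m];print(n,len(Q),np.median(Q,0) if len(Q) else '', Q.min(0) if len(Q) else '',Q.max(0) if len(Q) else '')
for f in('g1','g2','g3'):
    P=cloud('scene',np.load(f+'.npz')['sd']);im=cv2.cvtColor(np.load(f+'.npz')['s'],cv2.COLOR_BGR2HSV)
    m=(P[...,0]>.53)&(P[...,0]<.66)&(P[...,1]>-.05)&(P[...,1]<.07)&(im[...,0]>85)&(im[...,0]<130)&(im[...,1]>20);print(f,m.sum(),np.median(P[m],0))
a=cv2.resize(t[180:290,300:410],(400,400),interpolation=2);b=cv2.resize(s[190:290,260:360],(400,400),interpolation=2)
cv2.imwrite('pics/g3.png',np.hstack([a,b]))
E
```

```text
at [ 0.5031 -0.0131  0.0674] rpy [179.97  -0.15   5.03] F [ 0.53 -0.07 -0.64] t 5.0 q [-0.1   0.32  1.77 -0.    1.05  1.38] w 0.0006 0.0
top 126 [ 0.4426 -0.022   0.0556] [ 0.4153 -0.031   0.0372] [ 0.4963 -0.0133  0.0666]
scene 0   
g1 0 [nan nan nan]
g2 0 [nan nan nan]
g3 0 [nan nan nan]
  return _methods._mean(a, axis=axis, dtype=dtype,
  ret = um.true_divide(
```

The turner was not lifted. I back off, open the gripper and look at it unobstructed.

Call:
arm_command(
  plan=[
    [[0,0,-40,0,0,0,-1],[0,0,-80,0,0,0,-1],[0,-50,-110,0,0,0,-1],[0,-100,-110,0,0,0,-1],[0,-150,-110,0,0,0,-1],[0,-200,-110,0,0,0,-1],[0,-250,-110,0,0,0,-1],[0,-290,-110,0,0,0,-1],[0,-290,-110,0,0,0,-1]],
  ],
)

```text
time_s: 6.0
ee_pos: [0.4754, 0.2802, 0.1746]
eef_rot: [-3.141, 0.001, 0.093]
force: [0.6, 0.1, -0.5]
grip_width: 0.069
grip_force: 0.0
```

```bash
python3 - <<'E'
from plan import *
np.set_printoptions(precision=4,suppress=True)
rows([])
t,td=cams.camera("top");s,sd=cams.camera("scene");np.savez('g4.npz',t=t,s=s,td=td,sd=sd)
for n,D in(('top',td),('scene',sd)):
    P=cloud(n,D);m=(P[...,0]>.38)&(P[...,0]<.56)&(abs(P[...,1]+.01)<.07)&(P[...,2]>.025)&(P[...,2]<.11)
    Q=P[m]
    if len(Q): print(n,len(Q),np.median(Q,0),Q.min(0),Q.max(0),cv2.fitLine(Q[:,:2].astype(np.float32),cv2.DIST_HUBER,0,.01,.01).ravel())
a=cv2.resize(t[190:270,320:400],(400,400),interpolation=2);b=cv2.resize(s[190:270,260:340],(400,400),interpolation=2)
cv2.imwrite('pics/g4.png',np.hstack([a,b]))
E
```

```text
at [0.4754 0.2802 0.1746] rpy [-179.99    0.08    5.3 ] F [ 0.6   0.1  -0.52] t 6.0 q [0.47 0.31 1.52 0.   1.32 1.94] w 0.069 0.0
top 243 [ 0.469  -0.0173  0.0555] [ 0.4154 -0.0305  0.0258] [ 0.5372 -0.0018  0.0647] [ 0.9927  0.1208  0.4587 -0.0186]
```

View pics/g4.png

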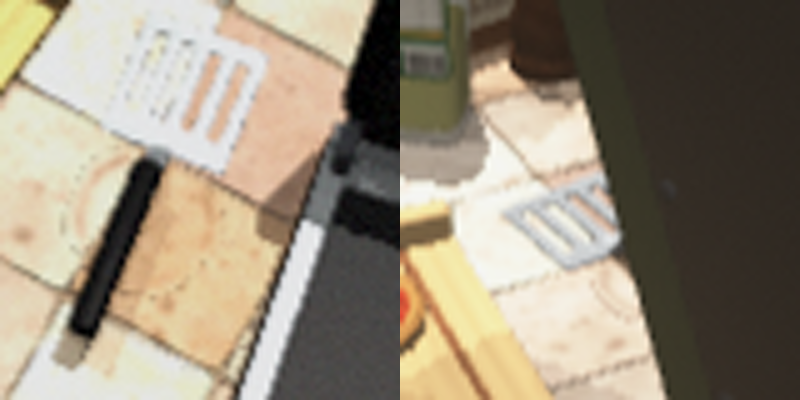

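The top view shows the turner still lying flat with its handle clear, now at a yaw of about 7°. I check the fingertip geometry against the reported TCP.

```bash
python3 - <<'E'
from plan import *
np.set_printoptions(precision=4,suppress=True)
Z=np.load('g4.npz');z0=np.load('scene0.npz')
for nm,D,c,n in(('g4s',Z['sd'],(.4754,.2802),'scene'),('g4t',Z['td'],(.4754,.2802),'top'),('start',z0['d'],(.245,.492),'scene')):
    P=cloud(n,D);m=(abs(P[...,0]-c[0])<.12)&(abs(P[...,1]-c[1])<.12)&(P[...,2]>.06)&(P[...,2]<.5);Q=P[m]
    for a in np.arange(.1,.34,.02):
        q=Q[(Q[:,2]>a)&(Q[:,2]<a+.02)]
        if len(q): print(nm,round(a,2),len(q),q.min(0),q.max(0))
s=Z['s'];u,v=proj('scene',[[.4754,.2802,.2]])[0].astype(int);print(u,v)
cv2.imwrite('pics/g5.png',np.hstack([cv2.resize(s[max(0,v-60):v+60,u-60:u+60],(400,400),interpolation=2),cv2.resize(z0['p'][200:320,90:210],(400,400),interpolation=2)]))
E
```

```text
g4s 0.2 47 [0.4589 0.2309 0.205 ] [0.4853 0.3272 0.2192]
g4s 0.22 80 [0.4547 0.2313 0.22  ] [0.4868 0.3274 0.2399]
g4s 0.24 92 [0.4561 0.2292 0.2404] [0.4888 0.3282 0.2596]
g4s 0.26 93 [0.4539 0.2303 0.2601] [0.4858 0.3285 0.2798]
g4s 0.28 62 [0.4585 0.2293 0.28  ] [0.4871 0.3373 0.2997]
g4s 0.3 329 [0.4314 0.1941 0.3002] [0.5034 0.363  0.32  ]
g4s 0.32 443 [0.4308 0.1902 0.3201] [0.5015 0.37   0.34  ]
g4t 0.2 7 [0.4678 0.2345 0.2069] [0.4777 0.2445 0.2199]
g4t 0.22 17 [0.4673 0.2323 0.221 ] [0.4741 0.2453 0.2382]
g4t 0.24 8 [0.4683 0.2342 0.2412] [0.4746 0.2407 0.2596]
g4t 0.3 21 [0.4443 0.199  0.3005] [0.4545 0.2325 0.3198]
g4t 0.32 147 [0.4449 0.1908 0.3203] [0.5129 0.2458 0.34  ]
start 0.1 51 [0.3533 0.4419 0.1001] [0.3648 0.4917 0.1095]
start 0.2 57 [0.2111 0.4373 0.2035] [0.2725 0.5487 0.2199]
start 0.22 119 [0.2088 0.4366 0.2203] [0.2716 0.5502 0.24  ]
start 0.24 123 [0.2076 0.4363 0.2401] [0.2729 0.5506 0.26  ]
start 0.26 125 [0.2091 0.4355 0.2601] [0.2746 0.5508 0.28  ]
start 0.28 65 [0.2105 0.4434 0.28  ] [0.2732 0.5507 0.299 ]
start 0.3 345 [0.1777 0.4094 0.3008] [0.288 0.58  0.32 ]
start 0.32 604 [0.1751 0.4005 0.32  ] [0.2966 0.5864 0.34  ]
220 223
```

View pics/g5.png

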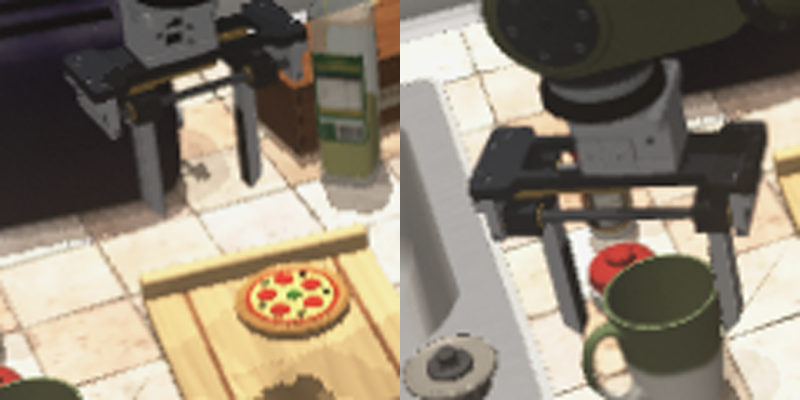

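The fingertips show at z ≈ 0.204 in both views at two different poses, while the reported TCP is at 0.175. The real finger ends are therefore about 29 mm short of the reported TCP along the tool, and the body at 0.30 agrees with that. My grasp passed 29 mm too high, so I correct for it.

```bash
python3 - <<'E'
from plan import *
rows([([.5025,-.0132,z],tool(6.9,0)) for z in(.10,.04,.0)])
E
```

```text
[0.2287, 290.6704, 74.9878, 0.0007, 0.0014, -0.0307]
[0.31, 290.6296, 134.9877, 0.0007, 0.0014, -0.0307]
[0.3643, 290.6024, 174.9876, 0.0007, 0.0014, -0.0307]
at [0.4763 0.2763 0.1748] rpy [1.7996e+02 8.0000e-02 5.1400e+00] F [-0.04  0.46 -0.62] t 6.1 q [ 0.46  0.3   1.52 -0.    1.32  1.94] w 0.0773 0.0
```

Call:
arm_command(
  plan=[
    [[0,50,0,0,0,-0.03,-1],[0,100,0,0,0,-0.03,-1],[0,150,0,0,0,-0.03,-1],[0,200,0,0,0,-0.03,-1],[0,250,30,0,0,-0.03,-1],[0,291,60,0,0,-0.03,-1],[0.3,291,95,0,0,-0.03,-1],[0.3,291,125,0,0,-0.03,-1],[0.3,291,145,0,0,-0.03,-1],[0.3,291,145,0,0,-0.03,-1],[0.3,291,145,0,0,-0.03,-1]],
  ],
)

```text
time_s: 7.2
ee_pos: [0.5027, -0.0148, 0.0313]
eef_rot: [3.141, -0.0, 0.117]
force: [-0.1, 0.4, 0.2]
grip_width: 0.0943
grip_force: 0.0
```

```bash
python3 - <<'E'
from plan import *
rows([([.5025,-.0132,z],tool(6.9,0)) for z in(.0,-.002)])
E
```

```text
[0.0106, -1.6302, 31.2568, 0.0001, -0.0001, -0.0037]
[0.0104, -1.6305, 33.2568, 0.0001, -0.0001, -0.0037]
at [ 0.5027 -0.0148  0.0313] rpy [179.99  -0.     6.69] F [-0.07  0.43  0.2 ] t 7.2 q [-0.1   0.37  1.79 -0.    0.98  1.35] w 0.0943 0.0
```

Call:
arm_command(
  plan=[
    [[0,-1.5,12,0,0,-0.004,-1],[0,-1.5,22,0,0,-0.004,-1],[0,-1.5,28,0,0,-0.004,-1],[0,-1.5,31,0,0,-0.004,-0.5],[0,-1.5,31,0,0,-0.004,1],[0,-1.5,31,0,0,-0.004,1],[0,-1.5,31,0,0,-0.004,1],[0,-1.5,31,0,0,-0.004,1],[0,-1.5,31,0,0,-0.004,1],[0,-1.5,31,0,0,-0.004,1],[0,-1.5,31,0,0,-0.004,1],[0,-1.5,31,0,0,-0.004,1]],
  ],
  squeeze=55,
)

```text
time_s: 8.4
ee_pos: [0.5025, -0.0125, -0.0003]
eef_rot: [3.142, -0.0, 0.122]
force: [-0.1, -0.3, 0.3]
grip_width: 0.0256
grip_force: 0.0
```

Call:
arm_command(
  plan=[
    [[0,0,0,0,0,0,1],[0,0,0,0,0,0,1],[0,0,0,0,0,0,1],[0,0,0,0,0,0,1],[0,0,0,0,0,0,1],[0,0,0,0,0,0,1]],
  ],
)

```text
time_s: 9.0
ee_pos: [0.5025, -0.0125, -0.0004]
eef_rot: [3.142, 0.0, 0.122]
force: [0.0, -0.7, -0.4]
grip_width: 0.0177
grip_force: 54.8
```

```bash
python3 - <<'E'
from plan import *
rows([])
E
```

```text
at [ 5.025e-01 -1.250e-02 -4.000e-04] rpy [180.     0.     6.98] F [ 0.02 -0.67 -0.4 ] t 9.0 q [-0.1   0.42  1.81 -0.    0.91  1.35] w 0.0177 54.834997057914734
```

Gripped: the width is 17.7 mm, as the handle should be, at 55 N. I lift it and go to the front of the pizza.

```bash
cat >> plan.py <<'E'
L,H=.134,.0004   # tip ahead of / above reported TCP
BC,BY=np.array([.504,.2053]),-5.4
GC,GY=np.array([.4985,-.2305]),8.5
def fr(c,y,x,yy): return np.r_[c+R.from_euler('z',y,degrees=True).apply([x,yy,0])[:2]]
def tip(xy,z,yaw,tilt):
    r=tool(yaw,tilt);return np.r_[xy,z]-r.apply([L,0,-H]),r
E
python3 - <<'E'
from plan import *
rows([tip(fr(BC,BY,-.045,-.0149),z,BY,4) for z in(.08,.04,.02)])
E
```

```text
[-149.7999, -239.7604, -89.3062, 0.0076, -0.0695, 0.216]
[-149.7995, -239.762, -49.3062, 0.0076, -0.0695, 0.216]
[-149.7993, -239.7627, -29.3062, 0.0076, -0.0695, 0.216]
at [ 5.025e-01 -1.250e-02 -4.000e-04] rpy [180.     0.     6.98] F [ 0.02 -0.67 -0.4 ] t 9.0 q [-0.1   0.42  1.81 -0.    0.91  1.35] w 0.0177 54.834997057914734
```

Call:
arm_command(
  plan=[
    [[0,0,-10,0,0,0,1],[0,0,-25,0,0,0,1],[0,0,-45,0,0,0,1],[0,0,-65,0,0,0,1],[0,0,-80,0,0,0,1],[0,0,-80,0,0,0,1],[0,0,-80,0,0,0,1]],
  ],
)

```text
time_s: 9.7
ee_pos: [0.5024, -0.0124, 0.0796]
eef_rot: [-3.142, -0.0, 0.122]
force: [0.2, 0.4, -3.2]
grip_width: 0.0175
grip_force: 54.8
```

Call:
arm_command(
  plan=[
    [[-20,-35,-10,0,0,0,1],[-45,-75,-10,0.002,-0.02,0.06,1],[-70,-115,-10,0.004,-0.035,0.1,1],[-95,-155,-10,0.006,-0.05,0.15,1],[-120,-195,-10,0.0076,-0.0695,0.2,1],[-140,-225,-10,0.0076,-0.0695,0.216,1],[-149.8,-239.8,-9.3,0.0076,-0.0695,0.216,1],[-149.8,-239.8,20,0.0076,-0.0695,0.216,1],[-149.8,-239.8,40,0.0076,-0.0695,0.216,1],[-149.8,-239.8,45,0.0076,-0.0695,0.216,1],[-149.8,-239.8,45,0.0076,-0.0695,0.216,1],[-149.8,-239.8,45,0.0076,-0.0695,0.216,1]],
  ],
)

```text
time_s: 10.9
ee_pos: [0.325, 0.2074, 0.0352]
eef_rot: [-3.141, 0.069, -0.095]
force: [-0.2, 0.0, -1.2]
grip_width: 0.0175
grip_force: 54.8
```

```bash
python3 - <<'E'
from plan import *
np.set_printoptions(precision=4,suppress=True)
rows([tip(fr(BC,BY,-.045,-.0149),z,BY,4) for z in(.021,.018)])
o=ctrl.get_obs();r=R.from_euler('xyz',o['eef_rot']);tp=np.array(o['ee_pos'])+r.apply([L,0,-H]);print('tip est',tp,o['moment'])
t,td=cams.camera("top");s,sd=cams.camera("scene");np.savez('g6.npz',t=t,s=s,td=td,sd=sd)
uv=proj('top',[tp]);us=proj('scene',[tp]);print(uv,us)
u,v=uv[0].astype(int);a=cv2.resize(t[v-40:v+40,u-40:u+40],(400,400),interpolation=2)
u2,v2=us[0].astype(int);b=cv2.resize(s[v2-40:v2+40,u2-40:u2+40],(400,400),interpolation=2);print(u,v,u2,v2)
cv2.imwrite('pics/g6.png',np.hstack([a,b]))
E
```

```text
[0.0339, 0.1442, 5.2375, -0.0003, -0.0004, -0.0003]
[0.2419, 0.1452, 8.2303, -0.0003, -0.0004, -0.0003]
at [0.325  0.2074 0.0352] rpy [-179.98    3.98   -5.42] F [-0.22  0.04 -1.25] t 10.9 q [0.44 0.17 2.06 0.04 0.98 2.08] w 0.0175 54.84158277511597
tip est [0.4581 0.1948 0.0263] [-0.0047  0.193   0.0049]
[[277.8304 211.7187]] [[256.6713 268.1899]]
277 211 256 268
```

View pics/g6.png

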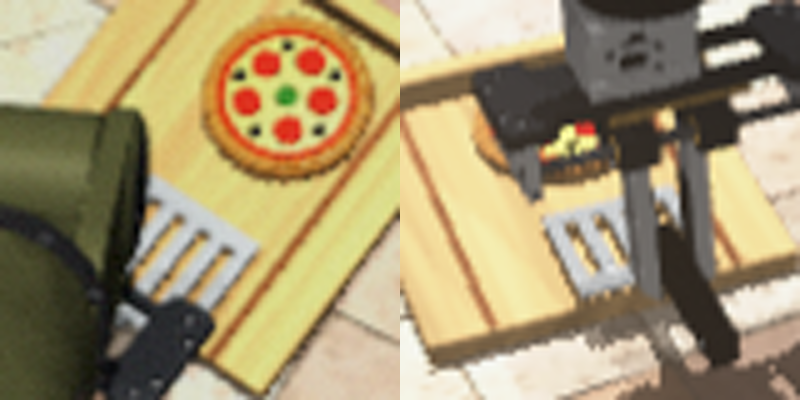

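The picture shows the blade's front edge from (152,178) to (262,245) in the left half, right before the pizza centred at (287,96). I compute the offsets.

```bash
python3 - <<'E'
from plan import *
np.set_printoptions(precision=4,suppress=True)
T=lambda l:(np.array(l,float)+.5)/5-.5+[237,171]
e=atz('top',T([[152,178],[262,245]]),.027);p=atz('top',T([[287,96]]),.032)[0]
Q=R.from_euler('z',-BY,degrees=True).apply
for n,x in(('L',e[0]),('R',e[1]),('mid',e.mean(0)),('piz',p)): print(n,x,Q(np.r_[x[:2]-BC,0])[:2])
print(np.degrees(np.arctan2(*(e[1]-e[0])[:2]))) 
E
```

```text
L [0.4574 0.232  0.027 ] [-0.0489  0.0222]
R [0.4526 0.1529 0.027 ] [-0.0463 -0.057 ]
mid [0.455  0.1924 0.027 ] [-0.0476 -0.0174]
piz [0.5409 0.1859 0.032 ] [ 0.0385 -0.0158]
-176.5422715585346
```

Call:
arm_command(
  plan=[
    [[0,0,3,0,0,0,1],[0,0,6,0,0,0,1],[0,0,7.5,0,0,0,1],[0,0,8,0,0,0,1],[0,0,8,0,0,0,1]],
  ],
)

```text
time_s: 11.5
ee_pos: [0.3241, 0.2074, 0.0266]
eef_rot: [3.142, 0.07, -0.094]
force: [-0.6, -0.1, -0.2]
grip_width: 0.0176
grip_force: 54.8
```

```bash
sed -i 's/L,H=.134/L,H=.1315/' plan.py; python3 - <<'E'
from plan import *
o=ctrl.get_obs();r=R.from_euler('xyz',o['eef_rot']);print(np.array(o['ee_pos'])+r.apply([L,0,-H]),o['force'],o['moment'])
E
```

```text
[0.45468284 0.19502738 0.01784591] [-0.60429681 -0.07574413 -0.24595444] [-0.03301032  0.26464818  0.01573838]
```

Call:
arm_command(
  plan=[
    [[0,0,0.5,0,0,0,1],[0,0,1,0,0,0,1],[0,0,1,0,0,0,1]],
  ],
)

```text
time_s: 11.8
ee_pos: [0.3241, 0.2075, 0.0258]
eef_rot: [-3.141, 0.07, -0.094]
force: [-2.7, -0.8, 3.0]
grip_width: 0.0178
grip_force: 54.8
```

```bash
python3 - <<'E'
from plan import *
o=ctrl.get_obs();r=R.from_euler('xyz',o['eef_rot']);print(np.array(o['ee_pos'])+r.apply([L,0,-H]),o['force'],o['moment'])
rows([tip(fr(BC,BY,x,-.0155),z,BY,4) for x,z in((-.02,.018),(.065,.018))])
E
```

```text
[0.45471461 0.19510517 0.01701427] [-2.67404383 -0.81697808  3.01901131] [-0.03026924  0.25526842 -0.00358542]
[27.9704, 0.7116, -2.9608, -0.0002, -0.0002, 0.0]
[112.7643, 0.7106, -8.8764, -0.0002, -0.0002, 0.0]
at [0.3241 0.2075 0.0258] rpy [-179.99    3.99   -5.4 ] F [-2.67 -0.82  3.02] t 11.8 q [0.45 0.18 2.07 0.04 0.95 2.08] w 0.0178 54.84000563621521
```

Call:
arm_command(
  plan=[
    [[8,0.2,-0.8,0,0,0,1],[16,0.4,-1.3,0,0,0,1],[24,0.6,-1.9,0,0,0,1],[30,0.7,-2.3,0,0,0,1],[36,0.7,-2.7,0,0,0,1],[42,0.7,-3.1,0,0,0,1],[48,0.7,-3.5,0,0,0,1],[53,0.7,-3.9,0,0,0,1],[58,0.7,-4.2,0,0,0,1],[63,0.7,-4.6,0,0,0,1],[68,0.7,-4.9,0,0,0,1],[68,0.7,-4.9,0,0,0,1]],
  ],
)

```text
time_s: 13.0
ee_pos: [0.3928, 0.2003, 0.0259]
eef_rot: [-3.141, 0.069, -0.095]
force: [1.4, 0.2, 1.2]
grip_width: 0.018
grip_force: 54.8
```

```bash
cat > st.py <<'E'
from plan import *
import sys
np.set_printoptions(precision=4,suppress=True)
def st(c,y):
    o=ctrl.get_obs();r=R.from_euler('xyz',o['eef_rot']);tp=np.array(o['ee_pos'])+r.apply([L,0,-H]);print('tip',tp,'local',R.from_euler('z',-y,degrees=True).apply(np.r_[tp[:2]-c,0])[:2],'F',np.round(o['force'],2),'M',np.round(o['moment'],2),'q',np.round(o['qpos'],2),'w',o['grip_width'])
def pizza(n='top'):
    t,td=cams.camera(n);h=cv2.cvtColor(t,cv2.COLOR_BGR2HSV);P=cloud(n,td)
    m=(((h[...,0]<8)|(h[...,0]>172))&(h[...,1]>170)&(h[...,2]>120)&(P[...,0]>.35)&(P[...,0]<.75)&(P[...,2]>.015)&(P[...,2]<.25))
    Q=P[m];
    if len(Q)>8: print(n,'red n',len(Q),'circle',cv2.minEnclosingCircle(Q[:,:2].astype(np.float32)),'z',np.percentile(Q[:,2],[10,50,90]),'plane slope',np.linalg.lstsq(np.c_[Q[:,:2],np.ones(len(Q))],Q[:,2],rcond=None)[0][:2])
    return t,td
E
python3 - <<'E'
from st import *
st(BC,BY);t,_=pizza('top');s,_=pizza('scene');np.savez('g7.npz',t=t,s=s)
E
```

```text
tip [0.5234 0.1879 0.0172] local [ 0.021  -0.0155] F [1.44 0.23 1.24] M [ 0.11 -0.45  0.03] q [0.37 0.3  1.92 0.04 0.99 2.01] w 0.018008176009760343
top red n 357 circle ((0.5268509984016418, 0.02210819721221924), 0.4727938175201416) z [0.0299 0.0362 0.0484] plane slope [ 0.2952 -0.0004]
scene red n 149 circle ((0.5446376800537109, 0.3307185471057892), 0.17873002588748932) z [0.0332 0.0389 0.1066] plane slope [0.3739 0.0381]
```

```bash
sed -i 's/def pizza(n=.top.):/def pizza(n="top",y0=.1,y1=.29):/; s/(P\[...,2\]<.25))/(P[...,2]<.25)\&(P[...,1]>y0)\&(P[...,1]<y1))/' st.py; python3 - <<'E'
from st import *
for n in('top','scene'): pizza(n)
Q=lambda x:R.from_euler('z',-BY,degrees=True).apply(np.r_[np.array(x)-BC,0])[:2]
t,td=cams.camera('top');P=cloud('top',td)
E
```

```text
top red n 121 circle ((0.5513432621955872, 0.18719178438186646), 0.04225456714630127) z [0.0273 0.0323 0.0371] plane slope [-0.0037 -0.0047]
scene red n 37 circle ((0.48575031757354736, 0.21829473972320557), 0.1087297797203064) z [0.0307 0.0344 0.0384] plane slope [-0.5364  0.2988]
```

Call:
arm_command(
  plan=[
    [[4,0,-0.3,0,0,0,1],[8,0,-0.6,0,0,0,1],[12,0,-0.8,0,0,0,1],[16,0,-1.1,0,0,0,1],[20,0,-1.4,0,0,0,1],[24,0,-1.7,0,0,0,1],[28,0,-2,0,0,0,1],[32,0,-2.2,0,0,0,1],[36,0,-2.5,0,0,0,1],[40,0,-2.8,0,0,0,1],[43,0,-3,0,0,0,1],[43,0,-3,0,0,0,1]],
  ],
)

```text
time_s: 14.45
ee_pos: [0.4352, 0.1962, 0.0258]
eef_rot: [-3.141, 0.069, -0.094]
force: [-2.6, 0.8, 3.0]
grip_width: 0.0176
grip_force: 54.9
```

```bash
python3 - <<'E'
from st import *
st(BC,BY)
for n in('top','scene'): im,_=pizza(n); cv2.imwrite(f'/tmp/{n}.png',im); np.save(n+'_g8.npy',im)
E
```

```text
tip [0.5659 0.1838 0.0171] local [ 0.0636 -0.0156] F [-2.55  0.82  2.95] M [0.1 0.1 0. ] q [0.33 0.37 1.82 0.03 1.02 1.98] w 0.017622397816117644
top red n 74 circle ((0.5270195007324219, 0.17215201258659363), 0.07191980630159378) z [0.0303 0.0345 0.0401] plane slope [-0.736  -0.3911]
scene red n 48 circle ((0.5232861042022705, 0.1996888816356659), 0.06150269880890846) z [0.0324 0.0351 0.0388] plane slope [-0.2084  0.0012]
```

```bash
python3 - <<'E'
from st import *
a=fr(BC,BY,.0636,-.0156)
rows([tip(a,.0178,BY,2),tip(a,.0178,BY,0),tip(a,.0178,BY,-1.5),tip(a,.03,BY,-1.5),tip(a,.13,BY,-1.5)])
E
```

```text
[0.0121, 0.1021, 3.8614, -0.0003, 0.0339, -0.0001]
[0.2619, 0.1035, 8.4446, -0.0003, 0.0689, -0.0001]
[0.5541, 0.1045, 11.8747, -0.0003, 0.095, -0.0001]
[-0.2852, 0.1008, -0.2964, -0.0003, 0.095, -0.0001]
[-7.165, 0.0706, -100.0594, -0.0003, 0.095, -0.0001]
at [0.4353 0.1962 0.0258] rpy [-179.98    3.94   -5.41] F [ 0.51 -0.81  1.71] t 14.55 q [0.33 0.37 1.82 0.03 1.02 1.98] w 0.0178 54.84849214553833
```

Call:
arm_command(
  plan=[
    [[0,0,1.5,0,0.017,0,1],[0,0,3.3,0,0.034,0,1],[0.1,0,5,0,0.051,0,1],[0.1,0,4,0,0.062,0,1],[0.1,0,4,0,0.075,0,1],[0,0,1,0,0.085,0,1],[-0.3,0,-5,0,0.095,0,1],[-1,0,-14,0,0.095,0,1],[-2,0,-26,0,0.095,0,1],[-3,0,-38,0,0.095,0,1],[-3.5,0,-44,0,0.095,0,1],[-3.5,0,-44,0,0.095,0,1]],
  ],
)

```text
time_s: 15.75
ee_pos: [0.4349, 0.1964, 0.0711]
eef_rot: [-3.141, -0.027, -0.094]
force: [0.7, 0.6, -1.9]
grip_width: 0.0175
grip_force: 54.8
```

```bash
python3 - <<'E'
from st import *
st(BC,BY)
t,_=pizza('top');s,_=pizza('scene')
o=ctrl.get_obs();r=R.from_euler('xyz',o['eef_rot']);tp=np.array(o['ee_pos'])+r.apply([L,0,-H])
u,v=proj('top',[tp])[0].astype(int);u2,v2=proj('scene',[tp])[0].astype(int);print(u,v,u2,v2)
cv2.imwrite('pics/g9.png',np.hstack([cv2.resize(t[v-40:v+40,u-40:u+40],(400,400),interpolation=2),cv2.resize(s[v2-40:v2+40,u2-40:u2+40],(400,400),interpolation=2)]))
E
```

```text
tip [0.5658 0.184  0.0751] local [ 0.0635 -0.0154] F [ 0.73  0.59 -1.94] M [0.01 0.33 0.  ] q [ 0.35  0.25  1.85 -0.01  1.02  2.03] w 0.017498301211655267
top red n 116 circle ((0.5524840950965881, 0.18929427862167358), 0.04193035140633583) z [0.0857 0.0907 0.0951] plane slope [-0.0081 -0.0163]
scene red n 45 circle ((0.48162534832954407, 0.19483301043510437), 0.09293615072965622) z [0.0857 0.0887 0.0926] plane slope [-0.688   0.2099]
298 178 244 235
```

View pics/g9.png

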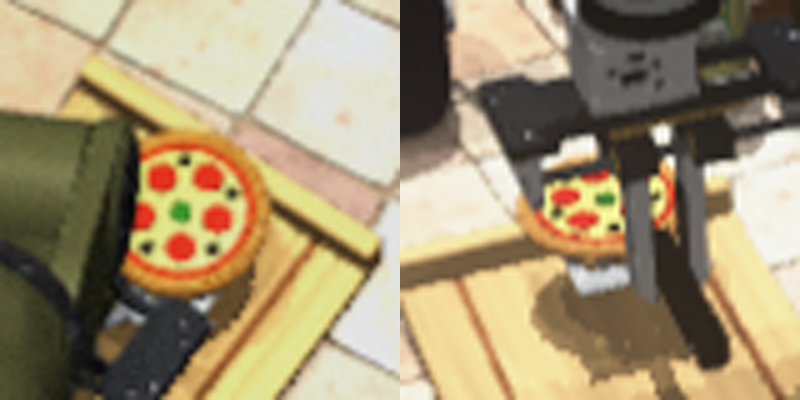

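The pizza lies on the blade, centred at (180,212) in the left half, clear of the board and about 14 mm behind the tip. I carry it over with a smooth profile.

```bash
cat > carry.py <<'E'
from st import *
o=ctrl.get_obs()
a=np.r_[fr(BC,BY,.0635,-.0154),.0751];b=np.r_[fr(GC,GY,.014,-.004),.13]
def way(s):
    z=a[2]+(b[2]-a[2])*min(1,2.5*s);p=a+(b-a)*s;return tip(p[:2],z,BY+(GY-BY)*s,-1.5)
S=[(1-np.cos(np.pi*k/24))/2 for k in range(1,25)]
E
python3 - <<'E'
from carry import *
st(BC,BY);rows([way(s) for s in S[:12]])
E
```

```text
tip [0.5651 0.1838 0.0736] local [ 0.0629 -0.0156] F [-0.23  0.71 -1.4 ] M [ 0.01  0.37 -0.02] q [ 0.35  0.25  1.86 -0.01  1.02  2.03] w 0.017972512230878174
[0.606, 1.7046, -1.968, 0.0, 0.0011, -0.0011]
[0.4805, 7.4641, -3.723, 0.0001, 0.0011, -0.0042]
[0.2765, 16.9538, -6.6146, 0.0002, 0.0011, -0.0093]
[0.0013, 30.0111, -10.5932, 0.0004, 0.0011, -0.0163]
[-0.3352, 46.4126, -15.5906, 0.0006, 0.0011, -0.0251]
[-0.7213, 65.8774, -21.5211, 0.0009, 0.0011, -0.0356]
[-1.144, 88.0722, -28.2831, 0.0012, 0.0011, -0.0475]
[-1.5898, 112.6166, -35.7608, 0.0015, 0.0011, -0.0607]
[-2.045, 139.0901, -43.826, 0.0019, 0.0011, -0.0749]
[-2.4968, 167.039, -52.3406, 0.0023, 0.0011, -0.09]
[-3.0535, 195.9844, -56.3928, 0.0027, 0.0011, -0.1055]
[-3.6905, 225.4303, -56.4092, 0.0031, 0.0011, -0.1214]
at [0.4343 0.1962 0.0699] rpy [-180.     -1.44   -5.41] F [-0.23  0.71 -1.4 ] t 15.85 q [ 0.35  0.25  1.86 -0.01  1.02  2.03] w 0.018 54.84113931655884
```

```bash
python3 - <<'E'
from carry import *
rows([way(s) for s in S[12:]],start=way(S[11]))
E
```

```text
[-4.1638, 29.152, -0.109, 0.0004, 0.0, -0.0158]
[-8.2243, 57.8048, -0.2154, 0.0008, 0.0, -0.0314]
[-12.1145, 85.4675, -0.3172, 0.0012, 0.0, -0.0464]
[-15.7716, 111.6667, -0.413, 0.0016, 0.0, -0.0606]
[-19.1384, 135.9539, -0.5012, 0.0019, 0.0, -0.0738]
[-22.1631, 157.9136, -0.5804, 0.0022, 0.0, -0.0857]
[-24.8003, 177.1705, -0.6494, 0.0025, 0.0, -0.0962]
[-27.0114, 193.3955, -0.7073, 0.0027, 0.0, -0.105]
[-28.7643, 206.3114, -0.7532, 0.0029, 0.0, -0.112]
[-30.0343, 215.6977, -0.7865, 0.0031, 0.0, -0.1171]
[-30.8034, 221.3944, -0.8066, 0.0031, 0.0, -0.1202]
[-31.061, 223.3041, -0.8134, 0.0032, 0.0, -0.1213]
at [ 0.408  -0.0278  0.1262] rpy [180.    -1.5    1.55] F [-0.23  0.71 -1.4 ] t 15.85 q [ 0.35  0.25  1.86 -0.01  1.02  2.03] w 0.018 54.84113931655884
```

Call:
arm_command(
  plan=[
    [[0.6,1.7,-2,0,0,-0.001,1],[0.5,7.5,-3.7,0,0,-0.004,1],[0.3,17,-6.6,0,0,-0.009,1],[0,30,-10.6,0,0,-0.016,1],[-0.3,46.4,-15.6,0,0,-0.025,1],[-0.7,65.9,-21.5,0.001,0,-0.036,1],[-1.1,88,-28.3,0.001,0,-0.048,1],[-1.6,112.6,-35.8,0.001,0,-0.061,1],[-2,139,-43.8,0.002,0,-0.075,1],[-2.5,167,-51,0.002,0,-0.09,1],[-3,196,-55,0.003,0.001,-0.1055,1],[-3.7,225.4,-56.4,0.003,0.001,-0.1214,1]],
  ],
)

```text
time_s: 17.05
ee_pos: [0.4075, -0.0293, 0.1268]
eef_rot: [3.141, -0.027, 0.028]
force: [0.0, 0.1, -3.0]
grip_width: 0.0178
grip_force: 54.8
```

Call:
arm_command(
  plan=[
    [[-4.2,29.2,-0.1,0,0,-0.016,1],[-8.2,57.8,-0.2,0.001,0,-0.031,1],[-12.1,85.5,-0.3,0.001,0,-0.046,1],[-15.8,111.7,-0.4,0.002,0,-0.061,1],[-19.1,136,-0.5,0.002,0,-0.074,1],[-22.2,157.9,-0.6,0.002,0,-0.086,1],[-24.8,177.2,-0.6,0.003,0,-0.096,1],[-27,193.4,-0.7,0.003,0,-0.105,1],[-28.8,206.3,-0.8,0.003,0,-0.112,1],[-30,215.7,-0.8,0.003,0,-0.117,1],[-30.8,221.4,-0.8,0.003,0,-0.12,1],[-31,223.3,-0.8,0.003,0,-0.121,1]],
  ],
)

```text
time_s: 18.25
ee_pos: [0.3828, -0.2521, 0.1262]
eef_rot: [3.141, -0.026, 0.148]
force: [0.1, 0.3, -1.7]
grip_width: 0.0174
grip_force: 54.8
```

Call:
arm_command(
  plan=[
    [[0,0,0,0,0,0,1],[0,0,0,0,0,0,1],[0,0,0,0,0,0,1]],
  ],
)

```text
time_s: 18.55
ee_pos: [0.3832, -0.2514, 0.1263]
eef_rot: [3.141, -0.026, 0.149]
force: [0.6, 0.6, -2.5]
grip_width: 0.0173
grip_force: 54.8
```

```bash
python3 - <<'E'
from st import *
st(GC,GY)
Q=R.from_euler('z',-GY,degrees=True).apply
for n in('top','scene'):
    t,td=pizza(n,-.32,-.15)
    h=cv2.cvtColor(t,cv2.COLOR_BGR2HSV);P=cloud(n,td)
    # orange/yellow/red anything saturated above plate
    m=((h[...,0]<35)&(h[...,1]>120)&(h[...,2]>90)&(abs(P[...,0]-.5)<.1)&(abs(P[...,1]+.23)<.1)&(P[...,2]>.06)&(P[...,2]<.2));q=P[m]
    if len(q)>5:
        c=cv2.minEnclosingCircle(q[:,:2].astype(np.float32));print(n,len(q),c,q.mean(0),'local',Q(np.r_[np.array(c[0])-GC,0]))
E
```

```text
tip [ 0.5132 -0.2319  0.1301] local [ 0.0143 -0.0036] F [ 0.63  0.59 -2.5 ] M [-0.02  0.3   0.02] q [-0.67  0.13  1.85  0.02  1.14  0.74] w 0.017311637634876434
top red n 38 circle ((0.5074242353439331, -0.22571271657943726), 0.039436228573322296) z [0.1403 0.1437 0.1491] plane slope [-0.0481 -0.0217]
top 275 ((0.5002357959747314, -0.22912923991680145), 0.052065953612327576) [ 0.5219 -0.2154  0.1444] local [0.0019 0.0011 0.    ]
scene red n 31 circle ((0.497079074382782, -0.23226609826087952), 0.04276394471526146) z [0.1408 0.1434 0.1458] plane slope [0.0228 0.0297]
scene 215 ((0.49498942494392395, -0.23412397503852844), 0.05371612310409546) [ 0.4825 -0.2387  0.1424] local [-0.004  -0.0031  0.    ]
```

```bash
python3 - <<'E'
from st import *
a=fr(GC,GY,.0143,-.0036)
rows([tip(a,z,GY,t) for z,t in((.12,-1),(.105,0),(.092,2),(.085,5),(.082,8),(.08,11),(.078,14),(.076,17),(.072,17),(.068,17),(.064,17))])
E
```

```text
[-0.2457, -0.1019, 8.9546, 0.0003, -0.0088, 0.0003]
[-0.6061, -0.1052, 21.6546, 0.0003, -0.0262, 0.0003]
[-0.7607, -0.1074, 30.0639, 0.0003, -0.0611, 0.0003]
[-0.3647, -0.1073, 30.2014, 0.0003, -0.1135, 0.0003]
[0.4944, -0.1061, 26.3799, 0.0003, -0.1659, 0.0002]
[1.7354, -0.1046, 21.6173, 0.0003, -0.2182, 0.0002]
[3.3285, -0.103, 16.9316, 0.0003, -0.2706, 0.0002]
[5.2693, -0.1013, 12.3412, 0.0003, -0.3229, 0.0002]
[5.1643, -0.1023, 16.3398, 0.0003, -0.3229, 0.0002]
[5.0594, -0.1034, 20.3384, 0.0003, -0.3229, 0.0002]
[4.9544, -0.1044, 24.337, 0.0003, -0.3229, 0.0002]
at [ 0.3832 -0.2515  0.1263] rpy [179.99  -1.5    8.52] F [ 0.17 -0.79 -2.28] t 18.65 q [-0.67  0.13  1.85  0.02  1.14  0.74] w 0.0178 54.84125196933746
```

Call:
arm_command(
  plan=[
    [[0,0,6,0,-0.009,0,1],[-0.5,0,15,0,-0.02,0,1],[-0.7,0,24,0,-0.045,0,1],[-0.6,0,29.5,0,-0.075,0,1],[-0.4,0,30.2,0,-0.1135,0,1],[0.5,0,26.4,0,-0.166,0,1],[1.7,0,21.6,0,-0.218,0,1],[3.3,0,17,0,-0.27,0,1],[5.3,0,12.3,0,-0.323,0,1],[5.2,0,15,0,-0.323,0,1],[5.2,0,15,0,-0.323,0,1]],
  ],
)

```text
time_s: 19.75
ee_pos: [0.3886, -0.2506, 0.1103]
eef_rot: [-3.141, 0.297, 0.149]
force: [-0.9, -0.3, -1.5]
grip_width: 0.0176
grip_force: 54.8
```

```bash
cat > see.py <<'E'
from st import *
Q=R.from_euler('z',-GY,degrees=True).apply
def see():
  for n in('top','scene'):
    t,td=cams.camera(n)
    h=cv2.cvtColor(t,cv2.COLOR_BGR2HSV);P=cloud(n,td)
    m=((h[...,0]<35)&(h[...,1]>120)&(h[...,2]>90)&(abs(P[...,0]-.5)<.1)&(abs(P[...,1]+.23)<.1)&(P[...,2]>.055)&(P[...,2]<.2));q=P[m]
    if len(q)>5:
        c=cv2.minEnclosingCircle(q[:,:2].astype(np.float32));print(n,len(q),c[1],'local',Q(np.r_[np.array(c[0])-GC,0])[:2],'z',np.percentile(q[:,2],[5,50,95]))
    if n=='top': print('blade?',end=' ')
E
python3 - <<'E'
from see import *
st(GC,GY);see()
E
```

```text
tip [ 0.513  -0.2319  0.0721] local [ 0.0142 -0.0035] F [-0.86 -0.34 -1.54] M [-0.01  0.03 -0.  ] q [-0.53  0.34  1.66 -0.19  1.38  0.95] w 0.01762286040213849
blade? scene 227 0.07687076181173325 local [ 0.0145 -0.0179] z [0.061  0.0935 0.1023]
```

Call:
arm_command(
  plan=[
    [[0,0,2,0,0,0,1],[0,0,4,0,0,0,1],[-0.1,0,6,0,0,0,1],[-0.2,0,8,0,0,0,1],[-0.2,0,8.5,0,0,0,1],[-0.2,0,8.5,0,0,0,1]],
  ],
)

```text
time_s: 20.45
ee_pos: [0.3859, -0.2513, 0.1033]
eef_rot: [3.141, 0.297, 0.148]
force: [-0.8, -0.2, -2.2]
grip_width: 0.0173
grip_force: 54.8
```

```bash
python3 - <<'E'
from see import *
st(GC,GY);see()
E
```

```text
tip [ 0.5104 -0.2327  0.0652] local [ 0.0115 -0.004 ] F [-0.78 -0.22 -2.18] M [-0.08  0.02  0.02] q [-0.54  0.34  1.68 -0.19  1.36  0.95] w 0.01733185964152789
blade? scene 249 0.07189267128705978 local [-0.0003 -0.0165] z [0.0611 0.0867 0.0961]
```

Call:
arm_command(
  plan=[
    [[0.5,0,1.5,0,0,0,1],[0.8,0,2.5,0,0,0,1],[1,0,3.2,0,0,0,1],[1,0,3.2,0,0,0,1],[1,0,3.2,0,0,0,1]],
  ],
)

```text
time_s: 21.05
ee_pos: [0.386, -0.2514, 0.1002]
eef_rot: [3.141, 0.297, 0.148]
force: [-3.9, -0.0, 1.6]
grip_width: 0.0177
grip_force: 54.9
```

```bash
python3 - <<'E'
from see import *
st(GC,GY);see()
E
```

```text
tip [ 0.5105 -0.2328  0.0621] local [ 0.0115 -0.0041] F [-3.85 -0.04  1.64] M [-0.01  0.47  0.04] q [-0.54  0.35  1.68 -0.19  1.35  0.95] w 0.017682327048865108
blade? scene 247 0.07080548256635666 local [ 0.0093 -0.0161] z [0.0621 0.085  0.0922]
```

Light contact: the tip is at 0.0621, matching the plate height, and the vertical force rose by about 4 N. I draw back along the plate.

Call:
arm_command(
  plan=[
    [[-4,0,1,0,0,0,1],[-9,0,2.5,0,0,0,1],[-15.3,0,4.5,0,0,0,1],[-22,0,6.5,0,0,0,1],[-28.7,0,8.6,0,0,0,1],[-35.4,0,10.6,0,0,0,1],[-42,0,12.6,0,0,0,1],[-48.8,0,14.7,0,0,0,1],[-55.5,0,16.7,0,0,0,1],[-62,0,18.8,0,0,0,1],[-68,0,20.6,0,0,0,1],[-72,0,21.8,0,0,0,1]],
  ],
)

```text
time_s: 22.35
ee_pos: [0.311, -0.2625, 0.1002]
eef_rot: [3.141, 0.297, 0.148]
force: [-0.1, -0.7, 0.7]
grip_width: 0.0175
grip_force: 54.8
```

```bash
python3 - <<'E'
from see import *
st(GC,GY);see()
E
```

```text
tip [ 0.4355 -0.2439  0.0621] local [-0.0643 -0.004 ] F [-0.06 -0.67  0.67] M [ 0.08 -0.29 -0.  ] q [-0.64  0.22  1.84 -0.22  1.3   0.87] w 0.01748834218702328
blade? scene 263 0.06723548471927643 local [ 0.0054 -0.0071] z [0.0675 0.0729 0.0768]
```

```bash
python3 - <<'E'
from see import *
f=np.array
c=[tip(fr(GC,GY,-.066,-.004),.075,GY,14),tip(fr(GC,GY,-.075,-.004),.11,GY,8),tip(fr(GC,GY,-.085,-.004),.15,GY,2)]
T=[(f([.32,-.22,.15]),tool(7,0)),(f([.36,-.12,.15]),tool(7,0)),(f([.40,-.03,.14]),tool(7,0)),(f([.46,-.0125,.11]),tool(7,0)),(f([.5025,-.0125,.06]),tool(7,0))]
rows(c+T)
print('--from last');rows([(f([.5025,-.0125,z]),tool(7,0)) for z in(.02,.003,.0)],start=T[-1])
E
```

```text
[-5.1782, 0.0502, -4.8466, 0.0001, 0.0529, -0.0006]
[-22.5476, 0.0625, -21.9912, 0.0001, 0.1577, -0.0006]
[-40.9156, 0.0759, -43.8541, 0.0002, 0.2624, -0.0006]
[-0.0855, -40.7176, -51.9928, 0.0041, 0.2973, 0.0254]
[51.8141, -133.738, -67.919, 0.0041, 0.2973, 0.0254]
[105.2359, -216.87, -73.8501, 0.0041, 0.2973, 0.0254]
[173.2296, -225.3527, -63.3074, 0.0041, 0.2973, 0.0254]
[228.0694, -219.1081, -27.8131, 0.0041, 0.2973, 0.0254]
at [ 0.311  -0.2625  0.1003] rpy [179.98  17.03   8.46] F [-1.22 -0.81  0.61] t 22.45 q [-0.64  0.22  1.84 -0.22  1.3   0.87] w 0.0176 54.846652150154114
--from last
[0.0, -0.0, 40.0, 0.0, 0.0, 0.0]
[0.0, -0.0, 57.0, 0.0, 0.0, 0.0]
[0.0, -0.0, 60.0, 0.0, 0.0, 0.0]
at [ 0.5025 -0.0125  0.06  ] rpy [180.   0.   7.] F [-1.22 -0.81  0.61] t 22.45 q [-0.64  0.22  1.84 -0.22  1.3   0.87] w 0.0176 54.846652150154114
```

Call:
arm_command(
  plan=[
    [[-5.2,0,-5,0,0.053,0,1],[-14,0,-13,0,0.105,0,1],[-22.5,0,-22,0,0.158,0,1],[-32,0,-33,0,0.21,0,1],[-38,0,-44,0,0.262,0,1],[-15,-20,-49,0.002,0.29,0.015,1],[0,-41,-52,0.004,0.297,0.025,1],[25,-87,-60,0.004,0.297,0.025,1],[52,-134,-68,0.004,0.297,0.025,1],[78,-175,-71,0.004,0.297,0.025,1],[105,-217,-74,0.004,0.297,0.025,1],[140,-222,-70,0.004,0.297,0.025,1]],
  ],
)

```text
time_s: 23.65
ee_pos: [0.432, -0.0166, 0.1269]
eef_rot: [3.141, -0.002, 0.126]
force: [0.8, -1.3, -0.7]
grip_width: 0.0176
grip_force: 54.8
```

```bash
python3 - <<'E'
from see import *
f=np.array
rows([(f([.5025,-.0125,z]),tool(7,0)) for z in(.10,.02,.003,.0)]);see()
E
```

```text
[70.3959, 4.7645, 27.0372, 0.0003, -0.0021, 0.0038]
[70.2305, 4.7415, 107.0371, 0.0003, -0.0021, 0.0038]
[70.1953, 4.7366, 124.037, 0.0003, -0.0021, 0.0038]
[70.1891, 4.7358, 127.037, 0.0003, -0.0021, 0.0038]
at [ 0.432  -0.0166  0.1269] rpy [179.98  -0.12   7.22] F [ 0.76 -1.3  -0.74] t 23.65 q [-0.12  0.09  1.9   0.    1.16  1.32] w 0.0176 54.84100520610809
top 698 0.0551777258515358 local [-0.0006 -0.0017] z [0.0682 0.0746 0.0802]
blade? scene 43 0.04159644991159439 local [-0.0242 -0.0337] z [0.0627 0.0726 0.0772]
```

The pizza lies flat within 2 mm of the plate centre. I lay the turner down.

Call:
arm_command(
  plan=[
    [[35,2,10,0,0,0.004,1],[70,4.7,30,0,-0.001,0.004,1],[70,4.7,60,0,-0.002,0.004,1],[70,4.7,90,0,-0.002,0.004,1],[70,4.7,110,0,-0.002,0.004,1],[70,4.7,120,0,-0.002,0.004,1],[70,4.7,124,0,-0.002,0.004,1],[70,4.7,126,0,-0.002,0.004,1],[70,4.7,126,0,-0.002,0.004,1],[70,4.7,126,0,-0.002,0.004,1]],
  ],
)

```text
time_s: 24.75
ee_pos: [0.502, -0.0162, 0.001]
eef_rot: [3.141, 0.0, 0.119]
force: [-0.6, -0.4, -2.1]
grip_width: 0.0177
grip_force: 54.8
```

```bash
python3 - <<'E'
from see import *
rows([(np.array([.5025,-.0125,-.0004]),tool(7,0))])
E
```

```text
[0.9086, -3.6279, 1.3554, 0.0003, 0.0005, -0.0032]
at [ 0.502  -0.0162  0.001 ] rpy [179.98   0.03   6.81] F [-0.6  -0.42 -2.06] t 24.75 q [-0.1   0.42  1.81 -0.    0.91  1.35] w 0.0177 54.841657876968384
```

Call:
arm_command(
  plan=[
    [[0,0,0.8,0,0,0,1],[0,0,1.5,0,0,0,1],[0,0,1.5,0,0,0,1],[0,0,1.5,0,0,0,0.4],[0,0,1.5,0,0,0,0],[0,0,1.5,0,0,0,-1],[0,0,1.5,0,0,0,-1],[0,0,1.5,0,0,0,-1],[0,0,1.5,0,0,0,-1],[0,0,1.5,0,0,0,-1],[0,0,-15,0,0,0,-1],[0,0,-45,0,0,0,-1]],
  ],
)

```text
time_s: 25.95
ee_pos: [0.5004, -0.016, 0.0441]
eef_rot: [-3.141, 0.005, 0.119]
force: [0.4, -0.4, 0.3]
grip_width: 0.0863
grip_force: 0.0
```

Call:
arm_command(
  plan=[
    [[0,0,-40,0,0,0,-1],[0,0,-80,0,0,0,-1],[0,0,-130,0,0,0,-1],[0,0,-180,0,0,0,-1],[0,0,-230,0,0,0,-1],[0,0,-280,0,0,0,-1],[-50,-20,-310,0,0,0,-1],[-100,-50,-320,0,0,0,-1],[-100,-100,-320,0,0,0,-1],[-100,-150,-320,0,0,0,-1],[-100,-200,-320,0,0,0,-1],[-100,-200,-320,0,0,0,-1]],
  ],
)

```text
time_s: 27.15
ee_pos: [0.378, 0.174, 0.3654]
eef_rot: [-3.141, 0.002, 0.123]
force: [0.3, -0.2, 0.3]
grip_width: 0.0945
grip_force: 0.0
```

```bash
python3 - <<'E'
from see import *
rows([])
see()
t,td=cams.camera('top');P=cloud('top',td)
m=(P[...,0]>.38)&(P[...,0]<.56)&(abs(P[...,1]+.01)<.07)&(P[...,2]>.025)&(P[...,2]<.11);q=P[m];print('handle',len(q),np.median(q,0),q.min(0),q.max(0),cv2.fitLine(q[:,:2].astype(np.float32),2,0,.01,.01).ravel())
m=(P[...,2]>.295)&(P[...,2]<.35)&(P[...,0]>.55)&(P[...,0]<.75)&(P[...,1]<-.05)&(P[...,1]>-.4);q=P[m];
loc=R.from_euler('z',-GY,degrees=True).apply(np.c_[q[:,:2]-GC,q[:,2]])
for a in np.arange(.295,.345,.008):
    k=loc[(loc[:,2]>a)&(loc[:,2]<a+.008)]
    if len(k): print(round(a,3),len(k),'x',np.percentile(k[:,0],[2,50,98]),'y',np.percentile(k[:,1],[2,98]))
E
```

```text
at [0.378  0.174  0.3654] rpy [-179.96    0.09    7.04] F [ 0.25 -0.25  0.33] t 27.15 q [ 0.34 -0.08  1.51  0.    1.71  1.79] w 0.0945 0.0
top 699 0.054488006979227066 local [-0.0009 -0.0015] z [0.0686 0.0748 0.0808]
blade? handle 243 [ 0.4692 -0.0191  0.0551] [ 0.4151 -0.0324  0.028 ] [ 0.5351 -0.0042  0.065 ] [ 0.9941  0.1081  0.469  -0.0188]
0.295 11 x [0.1194 0.1221 0.124 ] y [-0.0658  0.0721]
0.303 15 x [0.1188 0.1214 0.1235] y [-0.0639  0.0754]
0.311 29 x [0.1184 0.1213 0.132 ] y [-0.0674  0.0713]
0.319 238 x [0.1171 0.1239 0.1336] y [-0.0672  0.0737]
0.327 86 x [0.118  0.1239 0.1291] y [-0.0603  0.0704]
```

```bash
cat > lid.py <<'E'
from see import *
h=.029+.019-.002
def bar(a,dz=0,th=0):
    x=.105-.242*np.cos(a)+.016*np.sin(a)-.001;z=.078+.242*np.sin(a)+.016*np.cos(a)
    r=R.from_euler('z',GY,degrees=True)*R.from_euler('y',-th,degrees=True)*R.from_euler('z',90,degrees=True)*R.from_euler('x',180,degrees=True)
    return np.r_[fr(GC,GY,x,.003),z+dz]+r.apply([0,0,h]),r
E
python3 - <<'E'
from lid import *
rows([bar(1.6,.1),bar(1.6,.085),bar(1.6)])
# second view of the bar
t,td=cams.camera('scene');P=cloud('scene',td);m=(P[...,2]>.3)&(P[...,2]<.335)&(P[...,0]>.55)&(P[...,0]<.75)&(P[...,1]<-.05)&(P[...,1]>-.4);q=P[m];print(len(q))
if len(q): print(np.percentile(R.from_euler('z',-GY,degrees=True).apply(np.c_[q[:,:2]-GC,q[:,2]]),[2,50,98],axis=0))
E
```

```text
[197.2201, 406.0156, -8.5818, -0.0015, 0.0019, -1.5987]
[197.2523, 406.011, 6.4181, -0.0015, 0.0019, -1.5987]
[197.4348, 405.985, 91.4179, -0.0015, 0.0019, -1.5987]
at [0.3791 0.1706 0.3651] rpy [179.98   0.12   6.9 ] F [-0.33 -0.75 -0.13] t 27.3 q [ 0.33 -0.08  1.51  0.    1.71  1.78] w 0.0938 0.0
108
[[0.1166 0.0185 0.3029]
 [0.123  0.0558 0.3216]
 [0.1328 0.0764 0.3288]]
```

Call:
arm_command(
  plan=[
    [[0,30,-8.6,0,0,-0.14,-1],[20,65,-8.6,0,0,-0.28,-1],[40,105,-8.6,0,0,-0.42,-1],[60,145,-8.6,0,0,-0.57,-1],[80,185,-8.6,0,0,-0.71,-1],[100,225,-8.6,0,0,-0.85,-1],[120,265,-8.6,0,0,-1,-1],[140,305,-8.6,0,0,-1.14,-1],[165,345,-8.6,0,0,-1.28,-1],[185,380,-8.6,0,0,-1.42,-1],[197,406,-8.6,0,0,-1.56,-1],[197,406,-8.6,0,0,-1.599,-1]],
  ],
)

```text
time_s: 28.55
ee_pos: [0.6229, -0.2146, 0.3708]
eef_rot: [-3.136, -0.001, 1.718]
force: [-0.1, -0.2, 0.4]
grip_width: 0.094
grip_force: 0.0
```

Call:
arm_command(
  plan=[
    [[0,0,0,0,0,0,-1],[0,0,0,0,0,0,-1]],
  ],
)

```text
time_s: 28.75
ee_pos: [0.6223, -0.2103, 0.3738]
eef_rot: [-3.14, 0.0, 1.715]
force: [-0.2, 0.1, 0.0]
grip_width: 0.0938
grip_force: 0.0
```

```bash
python3 - <<'E'
from lid import *
rows([bar(1.6,.1),bar(1.6,.02),bar(1.6)])
for n in('top','scene'):
    t,td=cams.camera(n);P=cloud(n,td);m=(P[...,2]>.36)&(P[...,2]<.5)&(abs(P[...,0]-.625)<.12)&(abs(P[...,1]+.21)<.12);q=P[m]
    if len(q):
        l=R.from_euler('z',-GY,degrees=True).apply(np.c_[q[:,:2]-GC,q[:,2]])
        for a in np.arange(.36,.5,.02):
            k=l[(l[:,2]>a)&(l[:,2]<a+.02)]
            if len(k):print(n,round(a,2),len(k),k.min(0),k.max(0))
E
```

```text
[1.3145, 1.6223, 0.3342, -0.0016, 0.0001, -0.0042]
[1.3232, 1.7541, 80.3341, -0.0016, 0.0001, -0.0042]
[1.3254, 1.7871, 100.3341, -0.0016, 0.0001, -0.0042]
at [ 0.6223 -0.2103  0.3738] rpy [-179.91    0.01   98.26] F [-0.17  0.1   0.04] t 28.75 q [-0.38  0.53  0.75 -0.    1.86 -0.53] w 0.0938 0.0
top 0.4 5 [ 0.0655 -0.0056  0.4142] [0.0674 0.0016 0.4175]
top 0.42 12 [ 0.0652 -0.0072  0.4231] [0.0682 0.0012 0.4388]
top 0.44 9 [ 0.0627 -0.0072  0.4402] [ 0.0654 -0.0009  0.4558]
```

Call:
arm_command(
  plan=[
    [[1.3,1.7,25,0,0,-0.004,-1],[1.3,1.7,50,0,0,-0.004,-1],[1.3,1.7,75,0,0,-0.004,-1],[1.3,1.7,92,0,0,-0.004,-1],[1.3,1.7,100,0,0,-0.004,-1],[1.3,1.7,100,0,0,-0.004,-0.5],[1.3,1.7,100,0,0,-0.004,1],[1.3,1.7,100,0,0,-0.004,1],[1.3,1.7,100,0,0,-0.004,1],[1.3,1.7,100,0,0,-0.004,1],[1.3,1.7,100,0,0,-0.004,1],[1.3,1.7,100,0,0,-0.004,1]],
  ],
  squeeze=35,
)

```text
time_s: 30.05
ee_pos: [0.6243, -0.2076, 0.2736]
eef_rot: [-3.14, -0.0, 1.722]
force: [0.7, 0.0, 0.2]
grip_width: 0.0415
grip_force: 0.0
```

Call:
arm_command(
  plan=[
    [[0,0,0,0,0,0,1],[0,0,0,0,0,0,1],[0,0,0,0,0,0,1],[0,0,0,0,0,0,1],[0,0,0,0,0,0,1],[0,0,0,0,0,0,1],[0,0,0,0,0,0,1],[0,0,0,0,0,0,1]],
  ],
)

```text
time_s: 30.85
ee_pos: [0.6243, -0.2076, 0.2736]
eef_rot: [-3.14, -0.0, 1.722]
force: [1.7, 0.2, 1.1]
grip_width: 0.0148
grip_force: 35.0
```

```bash
python3 - <<'E'
from lid import *
rows([])
for th in(0,1): print('th',th);rows([bar(a,0,th*k*2.8) for k,a in enumerate(np.linspace(1.6,.52,13)[1:],1)],start=bar(1.6))
E
```

```text
at [ 0.6243 -0.2076  0.2736] rpy [-179.9    -0.     98.66] F [1.67 0.19 1.07] t 30.85 q [-0.38  0.51  1.   -0.    1.63 -0.53] w 0.0148 35.0000274181366
th 0
[0.0, -21.7927, -1.0954, 0.0, 0.0, 0.0]
[0.0, -43.5956, -0.2277, 0.0, 0.0, 0.0]
[0.0, -65.2323, 2.5961, 0.0, 0.0, 0.0]
[0.0, -86.5276, 7.3532, 0.0, 0.0, 0.0]
[-0.0, -107.3092, 14.0049, 0.0, 0.0, 0.0]
[-0.0, -127.4088, 22.4976, 0.0, 0.0, 0.0]
[-0.0, -146.6638, 32.7625, 0.0, 0.0, 0.0]
[-0.0, -164.9182, 44.7164, 0.0, 0.0, 0.0]
[-0.0, -182.0244, 58.2626, 0.0, 0.0, 0.0]
[-0.0, -197.8438, 73.2915, 0.0, 0.0, 0.0]
[-0.0, -212.2484, 89.6813, 0.0, 0.0, 0.0]
[-0.0, -225.1216, 107.2995, 0.0, 0.0, 0.0]
at [ 0.6237 -0.2088  0.2734] rpy [180.    0.   98.5] F [1.67 0.19 1.07] t 30.85 q [-0.38  0.51  1.   -0.    1.63 -0.53] w 0.0148 35.0000274181366
th 1
[0.0, -19.5456, -1.1503, -0.0489, 0.0, 0.0]
[0.0, -39.1068, -0.4473, -0.0977, 0.0, 0.0]
[-0.0, -58.5125, 2.1026, -0.1466, 0.0, -0.0]
[0.0, -77.5928, 6.4771, -0.1955, 0.0, -0.0]
[-0.0, -96.1808, 12.6386, -0.2443, 0.0, -0.0]
[-0.0, -114.1134, 20.5343, -0.2932, 0.0, -0.0]
[-0.0, -131.233, 30.0971, -0.3421, 0.0, -0.0]
[-0.0, -147.389, 41.2455, -0.391, 0.0, 0.0]
[-0.0, -162.4385, 53.8846, -0.4398, 0.0, -0.0]
[-0.0, -176.2481, 67.9071, -0.4887, 0.0, -0.0]
[-0.0, -188.6944, 83.1935, -0.5376, 0.0, 0.0]
[-0.0, -199.6656, 99.6139, -0.5864, 0.0, -0.0]
at [ 0.6237 -0.2088  0.2734] rpy [180.    0.   98.5] F [1.67 0.19 1.07] t 30.85 q [-0.38  0.51  1.   -0.    1.63 -0.53] w 0.0148 35.0000274181366
```

The bar is held at 35 N. I swing the lid down along its arc.

Call:
arm_command(
  plan=[
    [[0,-5,-0.4,0,0,0,1],[0,-13,-0.8,0,0,0,1],[0,-21.8,-1.1,0,0,0,1],[0,-32.7,-0.9,0,0,0,1],[0,-43.6,-0.2,0,0,0,1],[0,-54.5,1,0,0,0,1],[0,-65.2,2.6,0,0,0,1],[0,-76,4.8,0,0,0,1],[0,-86.5,7.4,0,0,0,1],[0,-97,10.5,0,0,0,1],[0,-107.3,14,0,0,0,1],[0,-107.3,14,0,0,0,1]],
  ],
)

```text
time_s: 32.05
ee_pos: [0.5166, -0.2235, 0.2599]
eef_rot: [-3.139, -0.001, 1.721]
force: [-1.7, 4.0, 3.3]
grip_width: 0.015
grip_force: 35.0
```

```bash
cat >> lid.py <<'E'
def lidstate():
    rows([]);o=ctrl.get_obs();r=R.from_euler('xyz',o['eef_rot']);b=np.array(o['ee_pos'])-r.apply([0,0,h]);l=R.from_euler('z',-GY,degrees=True).apply(np.r_[b[:2]-GC,b[2]])
    dx,dz=l[0]+.001-.105,l[2]-.078;print('bar by hand: r',np.hypot(dx,dz),'(.2425) angle',np.arctan2(dz,-dx)-np.arctan2(.016,.242))
    for n in('top','scene'):
        t,td=cams.camera(n);P=cloud(n,td);q=P[(abs(P[...,0]-.5)<.25)&(abs(P[...,1]+.22)<.2)&(P[...,2]>.1)];v=cv2.cvtColor(t,cv2.COLOR_BGR2HSV)[...,2][(abs(P[...,0]-.5)<.25)&(abs(P[...,1]+.22)<.2)&(P[...,2]>.1)]
        g=R.from_euler('z',-GY,degrees=True).apply(np.c_[q[:,:2]-GC,q[:,2]]);k=(v<75)&(abs(abs(g[:,1])-.085)<.03)&(g[:,0]>-.13)&(g[:,0]<.13)&(g[:,2]<.34);g=g[k]
        if len(g)>20:
            c=g[:,[0,2]];w,V=np.linalg.eigh(np.cov(c.T));d=V[:,1];print(n,len(g),'lid slope',np.arctan2(abs(d[1]),-d[0]*np.sign(d[1])),c.min(0),c.max(0))
E
python3 -c "from lid import *;lidstate()"
```

```text
at [ 0.5166 -0.2235  0.2599] rpy [-179.87   -0.05   98.63] F [-1.68  4.03  3.34] t 32.05 q [-0.47  0.28  1.35 -0.    1.51 -0.62] w 0.015 35.001145005226135
bar by hand: r 0.24323091774855343 (.2425) angle 1.148071900083511
top 336 lid slope 1.2633453135630899 [0.0103 0.2241] [0.083  0.3184]
scene 377 lid slope 1.2775626726206195 [0.0088 0.1003] [0.0898 0.3147]
```

Call:
arm_command(
  plan=[
    [[0,-10,4.2,0,0,0,1],[0,-20.1,8.5,0,0,0,1],[0,-29.8,13.6,0,0,0,1],[0,-39.4,18.8,0,0,0,1],[0,-48.6,24.7,0,0,0,1],[0,-57.6,30.7,0,0,0,1],[0,-66.3,37.4,0,0,0,1],[0,-74.7,44.3,0,0,0,1],[0,-82.7,51.7,0,0,0,1],[0,-90.5,59.3,0,0,0,1],[0,-97.8,67.4,0,0,0,1],[0,-97.8,67.4,0,0,0,1]],
  ],
)

```text
time_s: 33.35
ee_pos: [0.4203, -0.2383, 0.1914]
eef_rot: [-3.138, -0.001, 1.722]
force: [0.9, 4.7, -2.2]
grip_width: 0.015
grip_force: 35.0
```

```bash
python3 -c "
from lid import *
lidstate();rows([bar(a) for a in(.65,.6,.56,.524)])"
```

```text
at [ 0.4203 -0.2383  0.1914] rpy [-179.79   -0.08   98.64] F [ 0.89  4.74 -2.23] t 33.35 q [-0.59  0.14  1.68 -0.    1.33 -0.74] w 0.015 34.99749004840851
bar by hand: r 0.2421820707965333 (.2425) angle 0.6523012653087827
top 418 lid slope 0.5376636825660682 [-0.0882  0.1234] [0.1061 0.2496]
scene 178 lid slope 0.7775467892620476 [-0.0906  0.1758] [-0.0215  0.2473]
[-0.8467, -1.3155, 1.1327, -0.0027, -0.0012, 0.0026]
[-0.8371, -9.0177, 10.4973, -0.0027, -0.0012, 0.0026]
[-0.8307, -14.8364, 18.2589, -0.0027, -0.0012, 0.0026]
[-0.8258, -19.8042, 25.4383, -0.0027, -0.0012, 0.0026]
at [ 0.4211 -0.2382  0.1923] rpy [-179.84   -0.07   98.65] F [-1.47  6.07 -2.51] t 33.45 q [-0.59  0.14  1.68 -0.    1.33 -0.74] w 0.0148 34.99785661697388
```

Call:
arm_command(
  plan=[
    [[0,-4.5,5,0,0,0,1],[0,-9,10.5,0,0,0,1],[0,-14,17,0,0,0,1],[0,-17,21.5,0,0,0,1],[0,-19.3,24.8,0,0,0,1],[0,-19.3,24.8,0,0,0,1],[0,-19.3,24.8,0,0,0,1]],
  ],
)

```text
time_s: 34.15
ee_pos: [0.4024, -0.2411, 0.1678]
eef_rot: [-3.14, -0.001, 1.722]
force: [-0.7, 5.8, -1.2]
grip_width: 0.015
grip_force: 35.0
```

```bash
cat > fin.py <<'E'
from lid import *
lidstate()
t,td=cams.camera('top');P=cloud('top',td);hsv=cv2.cvtColor(t,cv2.COLOR_BGR2HSV)
g=R.from_euler('z',-GY,degrees=True).apply((P-np.r_[GC,0]).reshape(-1,3)).reshape(P.shape)
m=(g[...,0]>-.05)&(g[...,0]<.09)&(abs(g[...,1])<.11)&(g[...,2]>.09)&(g[...,2]<.24)&(hsv[...,2]<90);c=g[m]
rng=np.random.default_rng(0);best=None
for _ in range(300):
    a=c[rng.choice(len(c),3,False)];n=np.cross(a[1]-a[0],a[2]-a[0]);n/=np.linalg.norm(n)+1e-9;k=abs((c-a[0])@n)<.004
    if best is None or k.sum()>best.sum(): best=k
q=c[best];n=np.linalg.svd(q-q.mean(0))[2][2];n*=np.sign(n[2]);print('lid plane n',n,best.sum(),len(c),'angle',np.arctan2(n[0],n[2]))
see()
q=P[(P[...,0]>.38)&(P[...,0]<.56)&(abs(P[...,1]+.01)<.07)&(P[...,2]>.025)&(P[...,2]<.11)];print('turner handle',len(q),np.median(q,0))
E
python3 fin.py
```

```text
at [ 0.4024 -0.2411  0.1678] rpy [-179.88   -0.05   98.67] F [-0.72  5.82 -1.19] t 34.15 q [-0.62  0.13  1.75 -0.    1.27 -0.77] w 0.015 35.00124156475067
bar by hand: r 0.24216862968025749 (.2425) angle 0.5294059775431824
top 465 lid slope 0.4376805730098532 [-0.1054  0.1162] [0.1074 0.2239]
scene 196 lid slope 0.5467641193677344 [-0.1081  0.1585] [-0.0347  0.2223]
lid plane n [ 0.4934 -0.0021  0.8698] 202 217 angle 0.5159382563694824
blade? scene 184 0.05341009050607681 local [-0.005  -0.0001] z [0.0695 0.0733 0.0771]
turner handle 241 [ 0.4697 -0.019   0.0552]
```

The lid is at 0.52–0.53 rad, with the pizza still centred under it and the turner lying at rest. I hold it briefly and then hand in.

Call:
arm_command(
  plan=[
    [[0,0,0,0,0,0,1],[0,0,0,0,0,0,1],[0,0,0,0,0,0,1],[0,0,0,0,0,0,1],[0,0,0,0,0,0,1],[0,0,0,0,0,0,1],[0,0,0,0,0,0,1],[0,0,0,0,0,0,1]],
  ],
)

```text
time_s: 35.2
ee_pos: [0.4024, -0.2411, 0.1679]
eef_rot: [-3.139, -0.001, 1.722]
force: [-0.6, 5.8, -1.1]
grip_width: 0.0149
grip_force: 35.0
```

```bash
python3 - <<'E'
from lid import *
lidstate();print(ctrl.hand_in())
E
```

```text
at [ 0.4024 -0.2411  0.1679] rpy [-179.88   -0.04   98.67] F [-0.58  5.77 -1.08] t 35.2 q [-0.62  0.13  1.75 -0.    1.27 -0.77] w 0.0149 35.0013667345047
bar by hand: r 0.24218419456192783 (.2425) angle 0.5297050283272509
top 465 lid slope 0.4413484925896354 [-0.1059  0.1079] [0.1109 0.2256]
scene 195 lid slope 0.5588137774447673 [-0.1062  0.1642] [-0.0387  0.2229]
the job is handed in; nothing more can be done
None
```

Handed in at about 35 s: the pizza lies flat near the plate's centre, the turner lies flat on the worktop, and the lid is held steady at about 0.53 rad (30°); a first grasp at the turner missed and nudged it about 2° before the second held.

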